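Register printing blocks, close the press and zero its counter

TASK

Set up the block-printing press for a new run: lift its clear cover, put every printing block that is on the table face up into the bay of its own colour, its long side running front to back, and push it fully home against both the back stop and the side stop so that its edges lie flush on them. With all blocks registered, shut the cover completely; also turn the impression counter's knob back to its zero stop. Leave the other things on the table where they are, and see that every block is still home at the end.

Things in the scene. Friction and masses are not known exactly. Their poses are not given: they have to be found in the camera images.
- press: registering press fixed to the table: plywood bed, 12 mm thick, spanning x -85 to +115, y -175 to +240 mm of its origin (on the table); +x points from the robot to the hinge side. Bays red, ochre, blue from right (-y) to left, 105 mm apart, each with a colour swatch near the front edge. Hinge posts 46 mm high at x +103, y +-150; grey counter box, top 36 mm above the table, at x -5, y +205
- cover (a joint): opening angle of the hinged clear cover (rad): 0 = shut, level over the bays (underside 35 mm above the bed); it rises from the near side, 1.57 = upright, 1.85 = limit. Steel frame with clear pane, 160 mm from hinge to free edge, 330 mm wide, 10 mm thick, 0.25 kg. Stiff hinge (0.4 N m): stays where it is left
- cover_handle (a point): grip point on the red tongue on the cover's free edge: tongue 24 mm wide along the hinge direction, 12 mm thick, sticking out 50 mm; the point is 35 mm beyond the edge, 195 mm from the hinge axis, in the cover's plane. Pinched across its 24 mm by a gripper that keeps pointing down, it pivots between the pads as the cover swings
- cover_hinge (a point): middle of the cover's hinge axis, which is parallel to the press's y, on the far side of the bed, 52 mm above the table; its axes turn with the cover
- counter (a joint): angle of the impression counter's reset knob (rad): 0 = at its zero stop, white pointer towards the red pin, along the press's +x; grows clockwise seen from above, up to 2.6. To zero it, turn it anticlockwise to the stop. Light friction (0.03 N m), stays where it is left
- counter_grip (a point): on the knob's axis at grip height, 55 mm above the table: a black bar 46 mm long, 14 mm wide, 20 mm high (top 63 mm above the table) on a 48 mm disc; x axis along the bar towards the white pointer, turning with the knob
- red_block: wooden printing block with a red face on top, 60 (x) x 44 (y) x 30 (z) mm, about 60 g, origin at the centre of its underside, z up; may be absent (None)
- bay_red (a point): right-hand (-y) bay, on the bed top, 12 mm above the table, axes as the press's: where the red block's origin lies when registered, its 60 mm side along x, either way round. Aluminium stops: back stop, face 30 mm in +x of this point, 24 mm high, 40 mm wide, 10 mm thick; side stop, face 22 mm in +y, 10 mm high, 36 mm long, 10 mm thick
- ochre_block: wooden printing block with an ochre face on top, 60 (x) x 44 (y) x 30 (z) mm, about 60 g, origin at the centre of its underside, z up; may be absent (None)
- bay_ochre (a point): middle bay, on the bed top, 12 mm above the table, axes as the press's: where the ochre block's origin lies when registered, its 60 mm side along x, either way round. Aluminium stops: back stop, face 30 mm in +x of this point, 24 mm high, 40 mm wide, 10 mm thick; side stop, face 22 mm in +y, 10 mm high, 36 mm long, 10 mm thick
- blue_block: wooden printing block with a blue face on top, 60 (x) x 44 (y) x 30 (z) mm, about 60 g, origin at the centre of its underside, z up; may be absent (None)
- bay_blue (a point): left-hand (+y) bay, on the bed top, 12 mm above the table, axes as the press's: where the blue block's origin lies when registered, its 60 mm side along x, either way round. Aluminium stops: back stop, face 30 mm in +x of this point, 24 mm high, 40 mm wide, 10 mm thick; side stop, face 22 mm in +y, 10 mm high, 36 mm long, 10 mm thick
- tape: bystander, leave where it stands: roll of cream tape lying flat, 90 mm across, 24 mm high; origin at the centre of its underside
- ink_jar: bystander, leave where it stands: blue ink jar with a black cap, 60 mm across, 70 mm high; origin at the centre of its underside
- pencil_tin: bystander, leave where it stands: steel tin of pencils, 70 mm across, about 175 mm high with the pencils; origin at the centre of its underside
- brayer: bystander, leave where it stands: ink roller with a wooden handle lying on the table, about 150 mm long, 36 mm high; origin at the centre of its underside below the roller
- pebble: bystander, leave where it stands: grey pebble, 66 mm across, 26 mm high; origin at the centre of its underside
- ochre_jar: bystander, leave where it stands: ochre ink jar with a white cap, 56 mm across, 65 mm high; origin at the centre of its underside
Things that resemble listed ones, but are neither listed nor needed, are in the scene too. Leave any black look-alike of the red_block alone.

How it is judged:
On the way, in this order (a step that is already met when the one before it is completed fails the run):
1. every block present is registered against both stops of its bay, with the cover open (x of red_block in the frame of bay_red between -0.0025 and 0.0025 m and y of red_block in the frame of bay_red between -0.0025 and 0.0025 m and z of red_block in the frame of bay_red between -0.003 and 0.003 m and angle between the x axis of red_block and the x axis of bay_red, either way round below 0.04 rad and angle between each of red_block, ochre_block, blue_block's own z axis and vertical below 0.05 rad and x of ochre_block in the frame of bay_ochre between -0.0025 and 0.0025 m and y of ochre_block in the frame of bay_ochre between -0.0025 and 0.0025 m and z of ochre_block in the frame of bay_ochre between -0.003 and 0.003 m and angle between the x axis of ochre_block and the x axis of bay_ochre, either way round below 0.04 rad and x of blue_block in the frame of bay_blue between -0.0025 and 0.0025 m and y of blue_block in the frame of bay_blue between -0.0025 and 0.0025 m and z of blue_block in the frame of bay_blue between -0.003 and 0.003 m and angle between the x axis of blue_block and the x axis of bay_blue, either way round below 0.04 rad and value of joint cover above 0.8 rad), for 0.2 s.
2. the cover is shut (value of joint cover below 0.04 rad), for 0.2 s.
At the end, for the whole second after the job is handed in: Every block present rests flat in the bay of its colour within 2.5 mm of touching both stops and within 0.04 rad of square; the cover is shut (under 0.04 rad) and the counter knob is at zero (under 0.08 rad) (x of red_block in the frame of bay_red between -0.0025 and 0.0025 m and y of red_block in the frame of bay_red between -0.0025 and 0.0025 m and z of red_block in the frame of bay_red between -0.003 and 0.003 m and angle between the x axis of red_block and the x axis of bay_red, either way round below 0.04 rad and angle between each of red_block, ochre_block, blue_block's own z axis and vertical below 0.05 rad and x of ochre_block in the frame of bay_ochre between -0.0025 and 0.0025 m and y of ochre_block in the frame of bay_ochre between -0.0025 and 0.0025 m and z of ochre_block in the frame of bay_ochre between -0.003 and 0.003 m and angle between the x axis of ochre_block and the x axis of bay_ochre, either way round below 0.04 rad and x of blue_block in the frame of bay_blue between -0.0025 and 0.0025 m and y of blue_block in the frame of bay_blue between -0.0025 and 0.0025 m and z of blue_block in the frame of bay_blue between -0.003 and 0.003 m and angle between the x axis of blue_block and the x axis of bay_blue, either way round below 0.04 rad and value of joint cover below 0.04 rad and value of joint counter below 0.08 rad and linear speed of each of red_block, ochre_block, blue_block below 0.01 m/s).
It fails at once if a bystander is moved by more than 30 mm (distance of any of tape, ink_jar, pencil_tin, brayer, pebble, ochre_jar from where it was at the start of the episode above 0.03 m).
Of red_block, ochre_block, blue_block only 2 to 3 are there at a start; the rules pass over those that are not, and their reading is None.
At some moment in a run one of red_block, ochre_block, blue_block may be knocked a few centimetres aside while the robot is not near it.
Once in a run the grip may slacken for a moment while it holds something.
It also fails if it takes over 210 s, if anything falls off the work surface, if the arm or the gripper's body presses on something with over 40 N, if the wrist force passes 120 N, or if a joint passes its speed limit or range.

ROBOT

A 6-joint arm with a two-finger parallel gripper is mounted at the origin on the work surface. World frame = base frame: x ahead of the robot, y to its left, z up, the work surface at z = 0. Lengths are in m, angles in rad, forces in N, time in s.
With the tool pointing down it reaches from about 0.35 to 0.85 m from the base axis. Payload 8.1 kg.
Tool frame: the origin (TCP) lies at the very end of the fingers, on their centre line; the grasp point (between the pads) lies 19 mm behind it; z points along the fingers, y is the line along which they close (so a half turn about z gives the same grasp; the last joint's range is limited). The gripper opens to 93 mm and grips with 3 to 60 N. Pads are 15 mm wide; open, the fingers measure 128 mm over their backs; the gripper's body (75 mm by 188 mm) begins 65 mm behind the grasp point.
Start: joints at [-1.337, 0.13, 1.488, -0, 1.523, -0.085], TCP at [0.188, -0.57, 0.219] pointing down, gripper open.
Joint ranges: [-2.96, 2.96], [-0.89, 2.26], [0.02, 2.5], [-1.34, 4.48], [0, 2.73], [-2.66, 2.66]. Speed limits (rad/s): [2.39, 2.39, 2.79, 3.14, 3.14, 3.14].

INTERFACE

Orientations are given as a rotation vector (axis times angle).
In Python, from plant import robot, imaging gives the robot as it stands.
- The arm moves only by the tool jog_arm, never from a script. Its argument "rows" is a list of rows, each a list of 2 entries, a list of its own where there are three numbers: the shift along the tool's x, y, z each as a share of 0.2 m, from -1 to 1, then the turn, a rotation vector about the tool's x, y, z each as a share of pi/2 rad, from -1 to 1. A call has 1 to 5 rows; each row is the pose to reach, as a shift and turn from the pose commanded when the call began, along the tool's axes at that moment; what a row does not reach only later rows make up. A row lasts 1/10 s, in which the tool goes at most 50 mm and 8.59 degrees, less where a joint would pass 70% of its speed; a pose out of reach is approached as far as the arm can. A call with a number of a shift or a turn outside -1 to 1 is refused whole. A call with a gripper value outside its range is refused whole. "hand" is the closure, from -1 (fully open) to 1 (shut), set as the call begins (left out, the last holds). The fingers move at their own pace and stop on an object; "squeeze" is the grip in N (left out, the last holds). Time passes only in rows, so rows that repeat a pose let the fingers close. It gives the time, the measured TCP pose, the force, the opening and the grip force at its end, in the units of the state.
- robot.read_state(): the state, without advancing time (a new reading comes with each control period).
- imaging.read_camera(name): name is "scene" or "top" or "wrist"; returns a dict with "frame" (400x640x3 uint8, red, green, blue), "vertical_fov" (degrees; the focal length in pixels is half the picture's height over the tangent of half this angle, whatever the lens; pixels are square), "cx", "cy" (the principal point, pixels), "R" (3x3) and "t" (3): a world point X has camera coordinates R X + t. Camera axes: x right, y down, z forward; pixel columns grow to the right and rows downward; lengths in m; the calibration is good to about 2 mm. A picture is of the moment at which its call begins. There is no depth.
- robot.close_job(): hands the job in; it is judged then, once.
The state is a dict: "t": time; "q": joint angles; "dq": joint speeds; "joint_torque": joint torques, N m; "tool_pos": TCP position; "orientation": TCP orientation; "force": force on the tool from outside, world axes, zero at the start; "wrist_torque": the same for the moment, N m; "opening": finger opening in m; "gripper_force": force on a finger pad.
Only numpy, scipy, OpenCV 4.12 (cv2) and the standard library are available. Lean on these libraries where they do the work, as an engineer would, in place of code of your own. Each camera call takes 0.05 s, during which the arm holds its last target. There are 200 camera calls.

## Working session

There is one attempt and no reset: what is moved stays moved. The work goes in short steps, Python scripts to look and compute and a tool call to move; the robot and the scene stay as the last step left them, time stands still between calls to the robot, and variables do not carry over. Pictures are saved under pics/ and viewed, at most 14 in all, crops included, and the job is handed in when it is done.

Besides the shell and the picture viewer there is one more tool, called after "Request:" as name([rows], argument=value, ...), one row to a line, values as JSON. jog_arm: Moves the arm, as the interface text tells. Its arguments: {"type":"object","properties":{"rows":{"type":"array"},"hand":{"type":"number"},"squeeze":{"type":"number"}},"required":["rows"]}

```bash
mkdir -p pics; ls; python3 - <<'E'
from plant import robot, imaging
import cv2, pickle
for n in ("top","scene"):
    d=imaging.read_camera(n); pickle.dump(d,open(f'pics/{n}0.pkl','wb'))
    cv2.imwrite(f'pics/{n}0.png',cv2.resize(d["frame"][:,:,::-1],(800,500)))
    print(n,d["vertical_fov"],d["cx"],d["cy"],d["R"],d["t"])
print(robot.read_state())
E
```

```text
pics
top 46.1120235817384 321.11805126684897 203.98728492486455 [[ 0.00282758 -0.99999173 -0.00292319]
 [-0.98977733 -0.00238184 -0.14260142]
 [ 0.14259328  0.00329652 -0.98977588]] [-0.01085563  0.49190745  1.48260114]
scene 57.17559982930629 319.28081713299486 195.64954580869303 [[ 0.25774305  0.96613481  0.01233099]
 [ 0.78834075 -0.20289847 -0.58081931]
 [-0.55864781  0.15942316 -0.81393911]] [-0.11546278 -0.34672577  1.7416552 ]
{'t': 0.1, 'q': array([-1.33740018e+00,  1.31079586e-01,  1.48916090e+00, -8.72951583e-06,
        1.52298048e+00, -8.53823835e-02]), 'dq': array([-0.00081257, -0.00165206, -0.00368862,  0.00041384, -0.00063578,
       -0.00048416]), 'joint_torque': array([ 6.58736772e-04, -5.61344147e+01, -4.93096161e+01,  7.70720397e-02,
        2.90917454e-02, -2.43530559e-05]), 'tool_pos': array([ 0.18795563, -0.56927159,  0.21770116]), 'orientation': array([-3.10016834e+00, -4.98361671e-01,  2.02672014e-04]), 'force': array([-0.51020394,  0.24732719,  0.42085324]), 'wrist_torque': array([0.0411997 , 0.01484927, 0.04217337]), 'gripper_force': 0.0, 'opening': 0.09310861897797447}
```

View pics/top0.png

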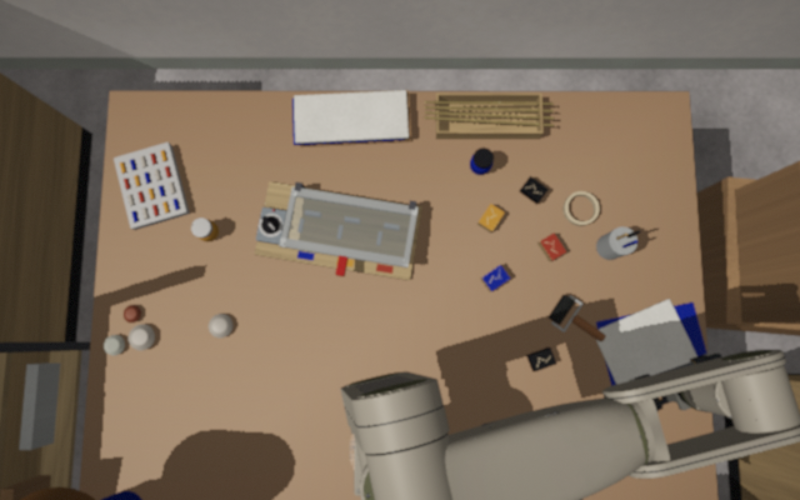

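View pics/scene0.png

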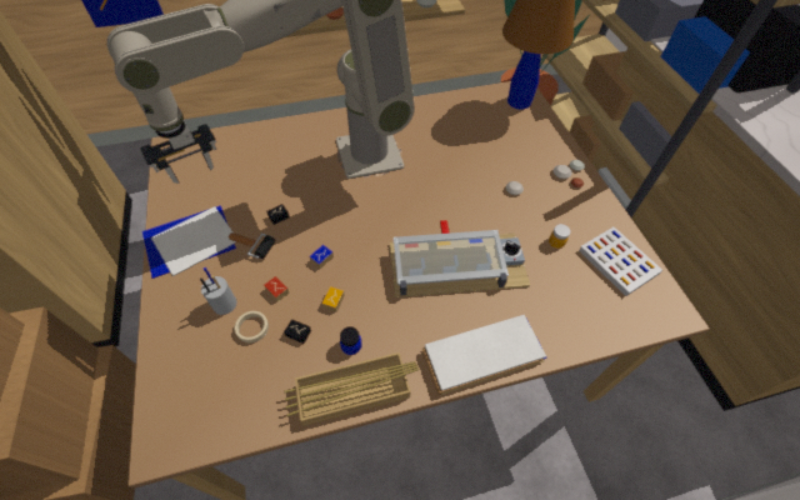

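The top picture shows the press around (340,232). The coloured blocks with white marks are ochre (491,217), red (553,246) and blue (497,278). The black look-alikes are at (535,190) and (543,359), and I will leave those alone. I'll confirm this in an enlarged crop.

```bash
cat > h.py <<'E'
import numpy as np, cv2, pickle
from scipy.spatial.transform import Rotation as Rn
def f(d): return 200/np.tan(np.radians(d["vertical_fov"]/2))
def proj(d,X):
    c=np.atleast_2d(X)@np.array(d["R"]).T+d["t"]
    return np.c_[c[:,0]/c[:,2]*f(d)+d["cx"],c[:,1]/c[:,2]*f(d)+d["cy"]]
def unproj(d,uv,z):
    uv=np.atleast_2d(uv); r=np.c_[(uv[:,0]-d["cx"])/f(d),(uv[:,1]-d["cy"])/f(d),np.ones(len(uv))]@np.array(d["R"])
    C=-np.array(d["R"]).T@d["t"]; return C+r*((z-C[2])/r[:,2])[:,None]
def crop(d,u0,v0,w,h,s,fn,step=10,marks=()):
    im=cv2.resize(d["frame"][v0:v0+h,u0:u0+w,::-1],None,fx=s,fy=s,interpolation=cv2.INTER_CUBIC)
    for u in range(-(-u0//step)*step,u0+w,step):
        x=int((u-u0+.5)*s); cv2.line(im,(x,0),(x,6),(0,255,0),1); cv2.putText(im,str(u),(x+2,14),0,.38,(0,255,0),1)
    for v in range(-(-v0//step)*step,v0+h,step):
        y=int((v-v0+.5)*s); cv2.line(im,(0,y),(6,y),(0,255,0),1); cv2.putText(im,str(v),(8,y+4),0,.38,(0,255,0),1)
    for m in marks: cv2.circle(im,(int((m[0]-u0+.5)*s),int((m[1]-v0+.5)*s)),2,(255,0,255),-1)
    cv2.imwrite('pics/'+fn,im); return im
# tool-frame shares for a wanted world pose: yaw = direction of tool x (tool pointing down)
def down(yaw): return Rn.from_matrix(np.c_[[np.cos(yaw),np.sin(yaw),0],[np.sin(yaw),-np.cos(yaw),0],[0,0,-1]])
def share(s,p,yaw=None):
    R=Rn.from_rotvec(s["orientation"]); dp=R.inv().apply(np.array(p)-s["tool_pos"])/.2
    w=np.zeros(3) if yaw is None else (R.inv()*down(yaw)).as_rotvec()/(np.pi/2)
    return dp.round(4),w.round(4)
E
python3 - <<'E'
from h import *
d=pickle.load(open('pics/top0.pkl','rb'))
a=crop(d,200,140,140,90,5.6,'a.png')
b=crop(d,375,135,85,105,5.6,'b.png')
for n,uv in dict(ochre=(392.5,173.5),red=(442.5,197),blue=(397.5,222)).items(): print(n,unproj(d,uv,.03))
E
```

```text
ochre [[ 0.59398982 -0.24272384  0.03      ]]
red [[ 0.51655114 -0.40348221  0.03      ]]
blue [[ 0.43464319 -0.25582677  0.03      ]]
```

View pics/a.png

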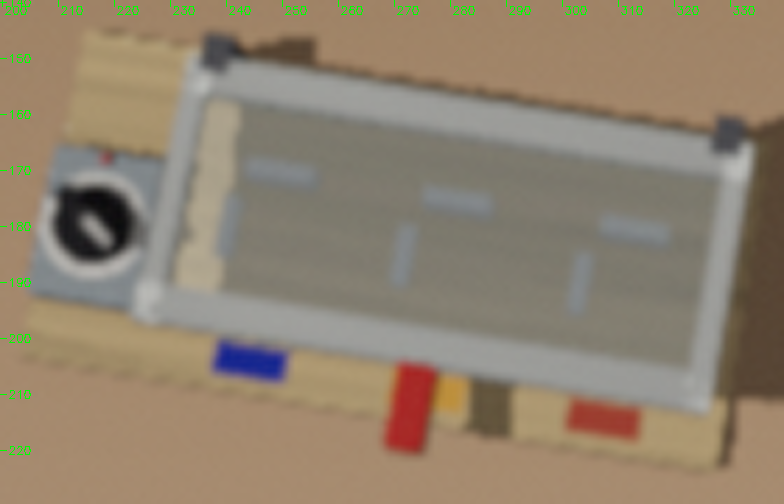

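View pics/b.png

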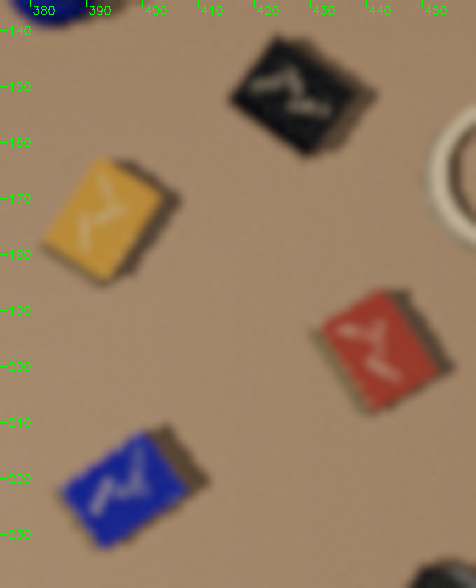

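Confirmed: the ochre (390,173), red (442,197) and blue (396,220) blocks are face up with white marks, and the black one at (429,152) is the decoy. In the press crop, the handle is at (273,212), the counter dial at (217,179) with its pointer to the lower right, and the red pin at (218.6,168).

```bash
cat >> h.py <<'E'
def blocks(d,box=None,ztop=.03):
    hsv=cv2.cvtColor(d["frame"],cv2.COLOR_RGB2HSV); out={}
    for n,(lo,hi) in dict(red=((0,140,90),(6,255,255)),ochre=((15,140,120),(26,255,255)),blue=((112,150,60),(130,255,255))).items():
        m=cv2.inRange(hsv,lo,hi)
        if n=='red': m|=cv2.inRange(hsv,(174,140,90),(180,255,255))
        if box: k=np.zeros_like(m); k[box[1]:box[3],box[0]:box[2]]=255; m&=k
        m=cv2.morphologyEx(m,cv2.MORPH_CLOSE,np.ones((5,5)))
        cs=cv2.findContours(m,cv2.RETR_EXTERNAL,cv2.CHAIN_APPROX_NONE)[0]
        if not cs: continue
        c=max(cs,key=cv2.contourArea)
        if cv2.contourArea(c)<60: continue
        w=unproj(d,c[:,0].astype(float),ztop)[:,:2]
        r=cv2.minAreaRect((w*1000).astype(np.float32)); p=cv2.boxPoints(r)
        e=max([p[1]-p[0],p[2]-p[1]],key=np.linalg.norm)
        out[n]=(np.array(r[0])/1000,np.arctan2(e[1],e[0]),r[1])
    return out
E
python3 - <<'E'
from h import *
from scipy.optimize import least_squares
d=pickle.load(open('pics/top0.pkl','rb'))
for n,b in blocks(d,(370,140,470,240)).items(): print(n,b)
P=np.array([[-85,-175,12],[115,240,12],[-85,240,12],[103,150,46],[103,-150,46],[-57,-165,57],[-57,165,57],[-5,205,40]])/1e3
U=np.array([[328.4,222.5],[214.7,144.9],[204,203.4],[238.8,148.4],[329.9,163.6],[325.9,212.7],[223.6,195.7],[216.8,179.1]])
def W(q,P): c,s=np.cos(q[2]),np.sin(q[2]); return np.c_[q[0]+c*P[:,0]-s*P[:,1],q[1]+s*P[:,0]+c*P[:,1],P[:,2]]
r=least_squares(lambda q:(proj(d,W(q,P))-U).ravel(),[.55,.15,-.1],loss='soft_l1')
q=r.x; print('press',q); print((proj(d,W(q,P))-U).round(1).tolist())
def inv(w): c,s=np.cos(q[2]),np.sin(q[2]); e=w[:,:2]-q[:2]; return np.c_[c*e[:,0]+s*e[:,1],-s*e[:,0]+c*e[:,1]]
c2u=lambda L:np.array(L)/5.6+[199.5,139.5]
print('handle tip/mid',inv(unproj(d,c2u([(405,452),(417,366)]),.057))*1e3)
print('backstops ctr',inv(unproj(d,c2u([(282,175),(458,200),(634,230)]),.036))*1e3)
print('sidestops ctr',inv(unproj(d,c2u([(229,225),(403,255),(580,282)]),.022))*1e3)
print('swatches',inv(unproj(d,c2u([(250,361),(604,419)]),.012))*1e3)
E
```

```text
red (array([ 0.51771442, -0.40368744]), np.float32(0.53829145), (57.50166702270508, 41.856468200683594))
ochre (array([ 0.59415735, -0.24495032]), np.float32(-0.5929597), (44.31494140625, 63.23029327392578))
blue (array([ 0.43425967, -0.25339828]), np.float32(-0.96351993), (39.02164840698242, 54.99959182739258))
press [ 0.54461206  0.12719882 -0.1563355 ]
[[-0.3, 0.3], [0.2, -0.5], [-0.7, -0.5], [0.1, 1.0], [-0.2, -0.0], [0.6, -0.5], [0.9, 0.2], [-0.4, 0.1]]
handle tip/mid [[-109.80977284    2.14471548]
 [ -60.3184907     3.92280243]]
backstops ctr [[  40.58802766  103.6677297 ]
 [  42.15223521   -0.16221348]
 [  40.79441708 -104.14031991]]
sidestops ctr [[  8.87337003 131.6588165 ]
 [  7.3859529   27.74436868]
 [  7.93604355 -77.22629467]]
swatches [[ -67.3031646   106.74800743]
 [ -68.2701115  -103.68060758]]
```

```bash
cat >> h.py <<'E'
Q=np.array([.5446,.1272,-.1563])
def PW(p,q=None):  # press -> world
    q=Q if q is None else q; c,s=np.cos(q[2]),np.sin(q[2]); return np.array([q[0]+c*p[0]-s*p[1],q[1]+s*p[0]+c*p[1],p[2]])
def plan(s,wps):  # wps: (pos, yaw); prints shares, each from the previous commanded pose
    R=Rn.from_rotvec(s["orientation"]); p=np.array(s["tool_pos"])
    for t,y in wps:
        dp=R.inv().apply(np.array(t)-p)/.2; G=down(y); w=(R.inv()*G).as_rotvec()/(np.pi/2)
        print(dp.round(3).tolist(),w.round(3).tolist(),'!!' if abs(dp).max()>1 else ''); p=np.array(t); R=G
E
python3 - <<'E'
from h import *
from plant import robot
y=Q[2]
plan(robot.read_state(),[((.26,-.38,.25),y),((.33,-.19,.25),y),((.40,0,.25),y),((.4537,.1415,.2),y)])
E
```

```text
[0.639, -0.786, -0.16] [-0.001, 0.0, 0.302] 
[0.198, -0.993, 0.0] [0.0, 0.0, 0.0] 
[0.198, -0.993, 0.0] [0.0, 0.0, 0.0] 
[0.155, -0.741, 0.25] [0.0, 0.0, 0.0]
```

Request:
jog_arm([
  [[0.64,-0.786,-0.16],[0,0,0.302]],
  [[0.64,-0.786,-0.16],[0,0,0.302]],
  [[0.64,-0.786,-0.16],[0,0,0.302]],
  [[0.64,-0.786,-0.16],[0,0,0.302]],
  [[0.64,-0.786,-0.16],[0,0,0.302]],
], hand=-1)

```text
t: 0.6
tool_pos: [0.2621, -0.3769, 0.2516]
orientation: [3.132, -0.24, 0.003]
force: [-0.2, -0.0, -0.3]
opening: 0.0928
gripper_force: 0.0
```

Request:
jog_arm([
  [[0.2,-0.99,0],[0,0,0]],
  [[0.2,-0.99,0],[0,0,0]],
  [[0.2,-0.99,0],[0,0,0]],
  [[0.2,-0.99,0],[0,0,0]],
  [[0.2,-0.99,0],[0,0,0]],
])

```text
t: 1.1
tool_pos: [0.3322, -0.1866, 0.2505]
orientation: [-3.131, 0.233, -0.001]
force: [0.2, 0.1, 0.2]
opening: 0.0929
gripper_force: 0.0
```

Request:
jog_arm([
  [[0.2,-0.99,0],[0,0,0]],
  [[0.2,-0.99,0],[0,0,0]],
  [[0.2,-0.99,0],[0,0,0]],
  [[0.2,-0.99,0],[0,0,0]],
  [[0.2,-0.99,0],[0,0,0]],
])

```text
t: 1.6
tool_pos: [0.4017, 0.0029, 0.2502]
orientation: [-3.131, 0.233, 0.001]
force: [-0.3, -1.3, 0.7]
opening: 0.0932
gripper_force: 0.0
```

Request:
jog_arm([
  [[0.155,-0.74,0.25],[0,0,0]],
  [[0.155,-0.74,0.25],[0,0,0]],
  [[0.155,-0.74,0.25],[0,0,0]],
  [[0.155,-0.74,0.25],[0,0,0]],
  [[0.155,-0.74,0.25],[0,0,0]],
])

```text
t: 2.1
tool_pos: [0.4541, 0.1395, 0.1991]
orientation: [3.131, -0.241, -0.005]
force: [0.3, -0.1, -0.3]
opening: 0.0932
gripper_force: 0.0
```

```bash
python3 - <<'E'
from h import *
from plant import robot, imaging
s=robot.read_state(); print(s["t"],s["tool_pos"],s["orientation"],s["force"])
d=imaging.read_camera("wrist"); pickle.dump(d,open('pics/w1.pkl','wb'))
R=np.array(d["R"]); print('cam',-R.T@d["t"],f(d))
mk=proj(d,[PW(p) for p in [(-.092,0,.057),(-.107,.012,.058),(-.107,-.012,.058),(-.067,-.105,.012),(-.067,.105,.012)]])
print(mk)
crop(d,0,0,640,400,1.25,'w1.png',50,mk)
E
```

```text
2.1 [0.4541055  0.13953547 0.19912799] [ 3.1309302  -0.24124247 -0.00459968] [ 0.31778608 -0.07942082 -0.25580579]
cam [0.53441776 0.12849035 0.3641585 ] 322.28264741156124
[[317.96073548 183.06842701]
 [305.89456605 197.86957597]
 [329.98505022 197.90764498]
 [413.80841588 150.61242912]
 [222.18234423 150.26108634]]
```

View pics/w1.png

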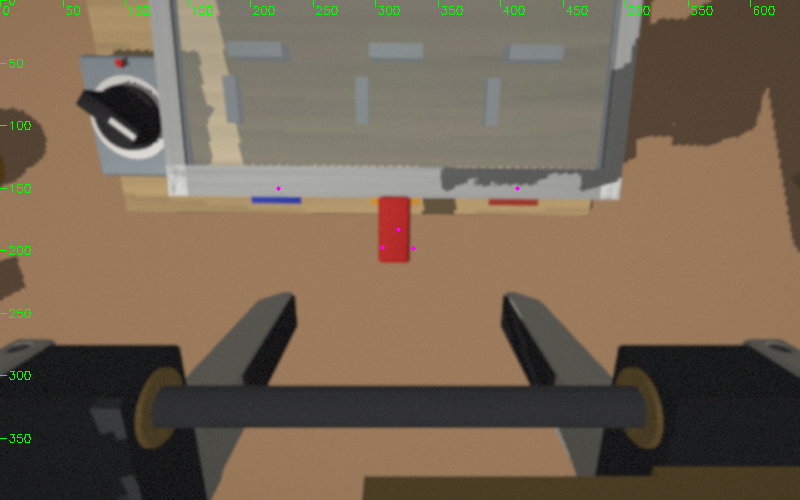

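```bash
python3 - <<'E'
from h import *
from scipy.optimize import least_squares
from plant import imaging
w=imaging.read_camera("wrist"); pickle.dump(w,open('pics/w2.pkl','wb'))
d=pickle.load(open('pics/w1.pkl','rb'));t=pickle.load(open('pics/top0.pkl','rb'))
print(np.round(proj(w,[.4537,.1415,.05])-proj(d,[.4537,.1415,.05]),1), abs(w["frame"].astype(int)-d["frame"]).mean())
U=np.array([[221,160.5],[410.5,162.],[472,171],[205,40],[317,40.5],[428,42],[185.5,79],[289,81],[393.5,82.5],[303,209.5],[327.5,209.5],[138,157],[496,159.5]])/1-[.5,.5]
N='swb swr bedFR bs_b bs_o bs_r ss_b ss_o ss_r tipL tipR covL covR'.split()
def pts(q): h=.103+q[3]; b=.041; s=.008
P=lambda q:[PW(p,q) for p in [(-.068-.0095,.105,.012),(-.068-.0095,-.105,.012),(-.085,-.175,.012),(.041,.105,.036),(.041,0,.036),(.041,-.105,.036),(.008,.132,.022),(.008,.027,.022),(.008,-.078,.022),(-.107,.012,.058),(-.107,-.012,.058),(-.057,.165,.057),(-.057,-.165,.057)]]
for dd in (d,):
    r=least_squares(lambda q:(proj(dd,P(q))-U).ravel(),Q,loss='soft_l1'); print(r.x)
    for n,e in zip(N,(proj(dd,P(r.x))-U).round(1).tolist()): print(n,e)
E
```

```text
[[-0.8  0.3]] 2.448075520833333
[ 0.54192322  0.1299131  -0.16547474]
swb [-0.0, 1.6]
swr [-0.0, 2.2]
bedFR [0.4, 0.4]
bs_b [-1.6, 1.0]
bs_o [-0.4, 1.9]
bs_r [1.5, 1.8]
ss_b [-1.3, 0.3]
ss_o [0.4, -0.5]
ss_r [0.8, -0.7]
tipL [0.2, -8.3]
tipR [-0.3, -8.1]
covL [4.6, -7.6]
covR [-8.3, -6.4]
```

```bash
python3 - <<'E'
from h import *
from scipy.optimize import least_squares
d=pickle.load(open('pics/w1.pkl','rb'));t=pickle.load(open('pics/top0.pkl','rb'))
for uw,ut in [((314.8,209),(271.8,220.2)),((134,156.5),(223.6,195.7)),((496,158.5),(325.9,212.7))]:
    r=least_squares(lambda X:np.r_[(proj(d,X)-uw).ravel(),3*(proj(t,X)-ut).ravel()],[.5,.1,.05]); print(r.x.round(4),r.fun.round(1))
print(PW((-.107,0,.05),[.542,.13,-.1655]),PW((-.092,0,.05),[.542,.13,-.1655]))
E
```

```text
[0.4343 0.1462 0.0761] [ 1.5 -0.4 -1.7  0.1]
[0.5098 0.2956 0.0849] [-0.3 -0.3  0.3  0.5]
[ 0.4572 -0.0236  0.074 ] [ 0.8 -1.3 -1.1  1.5]
[0.43646204 0.14762777 0.05      ] [0.45125708 0.14515659 0.05      ]
```

```bash
sed -i 's/^Q=.*/Q=np.array([.5425,.1295,-.163])/' h.py; python3 - <<'E'
from h import *
from plant import robot
s=robot.read_state(); print(s["tool_pos"],s["orientation"])
plan(s,[((.449,.144,.043),Q[2])])
E
```

```text
[0.45450521 0.13823673 0.20072166] [ 3.13106497e+00 -2.45084114e-01 -5.56166251e-04]
[-0.031, -0.025, 0.789] [0.001, 0.0, 0.004]
```

Request:
jog_arm([
  [[-0.031,-0.025,0.2],[0,0,0]],
  [[-0.031,-0.025,0.4],[0,0,0]],
  [[-0.031,-0.025,0.6],[0,0,0]],
  [[-0.031,-0.025,0.79],[0,0,0]],
  [[-0.031,-0.025,0.79],[0,0,0]],
])

```text
t: 2.7
tool_pos: [0.445, 0.1429, 0.0383]
orientation: [3.129, -0.247, -0.013]
force: [-1.1, -0.2, 0.6]
opening: 0.0934
gripper_force: 0.0
```

Request:
jog_arm([
  [[0,0,0],[0,0,0]],
  [[0,0,0],[0,0,0]],
  [[0,0,0],[0,0,0]],
  [[0,0,0],[0,0,0]],
  [[0,0,0],[0,0,0]],
], hand=1, squeeze=20)

```text
t: 3.2
tool_pos: [0.4498, 0.146, 0.0438]
orientation: [-3.132, 0.244, -0.003]
force: [0.0, 0.7, -0.2]
opening: 0.0574
gripper_force: 0.0
```

Request:
jog_arm([
  [[0,0,0],[0,0,0]],
  [[0,0,0],[0,0,0]],
  [[0,0,0],[0,0,0]],
  [[0,0,0],[0,0,0]],
  [[0,0,0],[0,0,0]],
])

```text
t: 3.7
tool_pos: [0.4485, 0.1441, 0.0422]
orientation: [3.129, -0.244, -0.001]
force: [-1.1, -10.1, 1.2]
opening: 0.0241
gripper_force: 20.0
```

```bash
python3 - <<'E'
from h import *
from plant import robot, imaging
print(robot.read_state())
d=imaging.read_camera("wrist"); pickle.dump(d,open('pics/w3.pkl','wb'));crop(d,0,0,640,400,1,'w3.png',50)
E
```

```text
{'t': 3.7, 'q': array([ 0.20428375, -0.05292391,  2.01293231, -0.00297999,  1.18335545,
        1.93164534]), 'dq': array([-0.00244242,  0.00010222,  0.00063648,  0.0007795 , -0.00024135,
       -0.00024554]), 'joint_torque': array([ 4.28276941e+00, -4.12650168e+01, -4.49937880e+01,  2.79204659e+00,
       -9.77895632e-01, -4.05570469e-02]), 'tool_pos': array([0.44852653, 0.14414658, 0.0422425 ]), 'orientation': array([ 3.12897614e+00, -2.43669997e-01, -1.46241185e-03]), 'force': array([ -1.12736396, -10.06105739,   1.15093164]), 'wrist_torque': array([-1.38930773,  0.08490904, -0.06250977]), 'gripper_force': 19.983849227428436, 'opening': 0.024118947363246077}
```

View pics/w3.png

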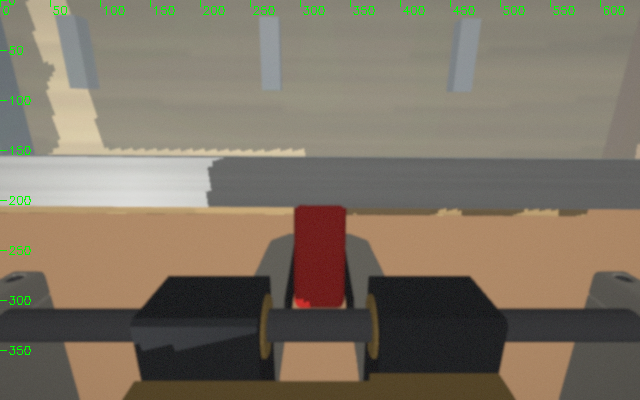

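The tongue is gripped: opening 24 mm, with the root at (320,206) and the tip at (320,305). Next I open the cover along an arc.

Request:
jog_arm([
  [[0.001,0.005,-0.05],[0,0,0]],
  [[0.005,0.005,-0.098],[0,0,0]],
  [[0.02,0.005,-0.195],[0,0,0]],
  [[0.044,0.005,-0.29],[0,0,0]],
  [[0.044,0.005,-0.29],[0,0,0]],
])

```text
t: 4.25
tool_pos: [0.4598, 0.1423, 0.1032]
orientation: [3.131, -0.245, 0.007]
force: [3.4, -5.5, -1.0]
opening: 0.0238
gripper_force: 20.0
```

Request:
jog_arm([
  [[0.034,0,-0.092],[0,0,0]],
  [[0.076,0,-0.18],[0,0,0]],
  [[0.127,0,-0.264],[0,0,0]],
  [[0.187,0,-0.342],[0,0,0]],
  [[0.253,0,-0.4135],[0,0,0]],
])

```text
t: 4.75
tool_pos: [0.5078, 0.1343, 0.182]
orientation: [3.13, -0.245, -0.001]
force: [9.5, -3.0, -18.0]
opening: 0.0237
gripper_force: 20.0
```

Request:
jog_arm([
  [[0.074,0,-0.065],[0,0,0]],
  [[0.153,0,-0.122],[0,0,0]],
  [[0.238,0,-0.17],[0,0,0]],
  [[0.328,0,-0.21],[0,0,0]],
  [[0.421,0,-0.241],[0,0,0]],
])

```text
t: 5.25
tool_pos: [0.5894, 0.1209, 0.2284]
orientation: [3.129, -0.245, -0.01]
force: [-0.6, -6.0, -13.2]
opening: 0.0235
gripper_force: 20.0
```

Request:
jog_arm([
  [[0.096,0,-0.011],[0,0,0]],
  [[0.193,0,-0.018],[0,0,0]],
  [[0.291,0,-0.015],[0,0,0]],
  [[0.388,0,-0.003],[0,0,0]],
  [[0.388,0,-0.003],[0,0,0]],
])

```text
t: 5.75
tool_pos: [0.6689, 0.1078, 0.2313]
orientation: [3.129, -0.248, -0.0]
force: [2.2, -8.6, -0.4]
opening: 0.0239
gripper_force: 20.0
```

```bash
python3 - <<'E'
from h import *
from plant import robot, imaging
s=robot.read_state(); print(s["t"],s["tool_pos"],s["force"],s["opening"],s["q"])
d=imaging.read_camera("scene"); pickle.dump(d,open('pics/s1.pkl','wb'));crop(d,260,100,230,170,3.4,'s1.png',20)
E
```

```text
5.75 [0.66887516 0.10784248 0.23126211] [ 2.18290791 -8.62939678 -0.37195347] 0.023885159077885715 [ 0.08572515  0.33710805  1.2266574  -0.00270965  1.57849014  1.81451202]
```

View pics/s1.png

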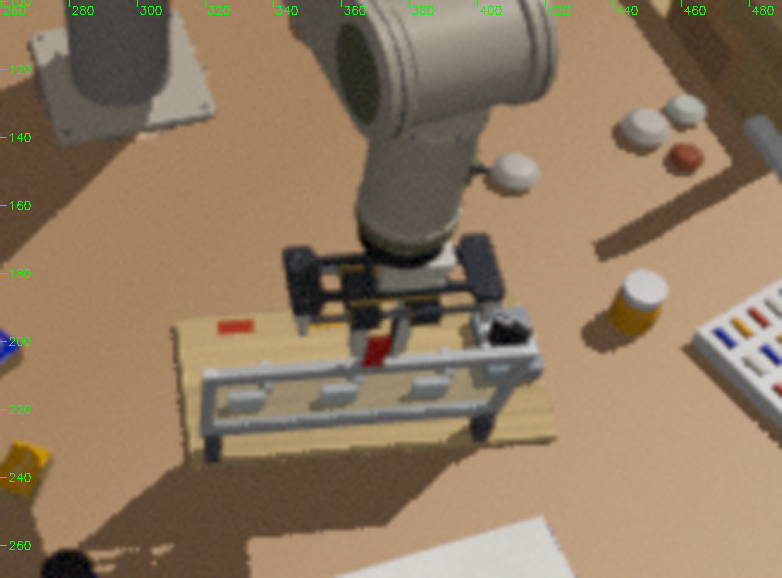

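The cover is upright at about 1.7 rad. I'll release it and go to the counter.

Request:
jog_arm([
  [[0,0,0],[0,0,0]],
  [[0,0,0],[0,0,0]],
  [[0,0,0],[0,0,0]],
  [[0,0,0],[0,0,0]],
  [[0,0,0],[0,0,0]],
], hand=-1)

```text
t: 6.3
tool_pos: [0.6672, 0.1108, 0.2322]
orientation: [-3.132, 0.243, -0.0]
force: [0.6, 0.4, 0.4]
opening: 0.0591
gripper_force: 0.0
```

Request:
jog_arm([
  [[0,0,-0.2],[0,0,0]],
  [[0,0,-0.35],[0,0,0]],
  [[0,0,-0.35],[0,0,0]],
  [[-0.2,0,-0.35],[0,0,0]],
  [[-0.3,0,-0.35],[0,0,0]],
])

```text
t: 6.8
tool_pos: [0.6062, 0.1202, 0.3001]
orientation: [3.132, -0.244, -0.005]
force: [0.8, 1.1, 0.4]
opening: 0.0927
gripper_force: 0.0
```

```bash
python3 - <<'E'
from h import *
from plant import robot
s=robot.read_state(); print(s["t"],s["tool_pos"],s["orientation"],s["force"],s["opening"])
d=pickle.load(open('pics/top0.pkl','rb')); print('jar',unproj(d,(163,185),.04))
c=PW((-.005,.205,0)); print(c)
plan(s,[((.57,.20,.27),.3),((c[0],c[1],.16),.77)])
E
```

```text
6.8 [0.60620738 0.12018416 0.30014244] [ 3.13181519 -0.24373428 -0.00516411] [0.76496451 1.12075155 0.39512523] 0.09267249360375648
jar [[0.55220734 0.50321769 0.04      ]]
[0.5708335 0.3325941 0.       ]
[-0.24, -0.366, 0.151] [-0.0, 0.002, -0.29] 
[0.2, -0.632, 0.55] [0.0, 0.0, -0.299]
```

Request:
jog_arm([
  [[-0.24,-0.366,0.15],[0,0,-0.29]],
  [[-0.24,-0.366,0.15],[0,0,-0.29]],
  [[-0.24,-0.366,0.15],[0,0,-0.29]],
  [[-0.24,-0.366,0.15],[0,0,-0.29]],
  [[-0.24,-0.366,0.15],[0,0,-0.29]],
])

```text
t: 7.3
tool_pos: [0.5721, 0.1994, 0.2721]
orientation: [3.107, 0.463, 0.0]
force: [0.6, 0.4, -0.3]
opening: 0.0927
gripper_force: 0.0
```

Request:
jog_arm([
  [[0.2,-0.632,0.3],[0,0,-0.3]],
  [[0.2,-0.632,0.4],[0,0,-0.3]],
  [[0.2,-0.632,0.55],[0,0,-0.3]],
  [[0.2,-0.632,0.55],[0,0,-0.3]],
  [[0.2,-0.632,0.55],[0,0,-0.3]],
])

```text
t: 7.8
tool_pos: [0.5706, 0.3322, 0.157]
orientation: [2.912, 1.178, -0.012]
force: [0.4, -0.5, -0.9]
opening: 0.093
gripper_force: 0.0
```

```bash
python3 - <<'E'
from h import *
from plant import robot, imaging
s=robot.read_state(); print(s["t"],s["tool_pos"],s["orientation"])
d=imaging.read_camera("wrist"); pickle.dump(d,open('pics/w4.pkl','wb'))
mk=proj(d,[PW((-.005,.205,.063)),PW((.0,.205,.063)),s["tool_pos"]]); print(mk)
crop(d,100,0,440,330,1.8,'w4.png',50,mk)
E
```

```text
7.8 [0.5705713  0.3321817  0.15702216] [ 2.91208388  1.17829396 -0.01170091]
[[321.07604755 197.71969423]
 [325.86125077 194.34086954]
 [321.72319348 249.11579137]]
```

View pics/w4.png

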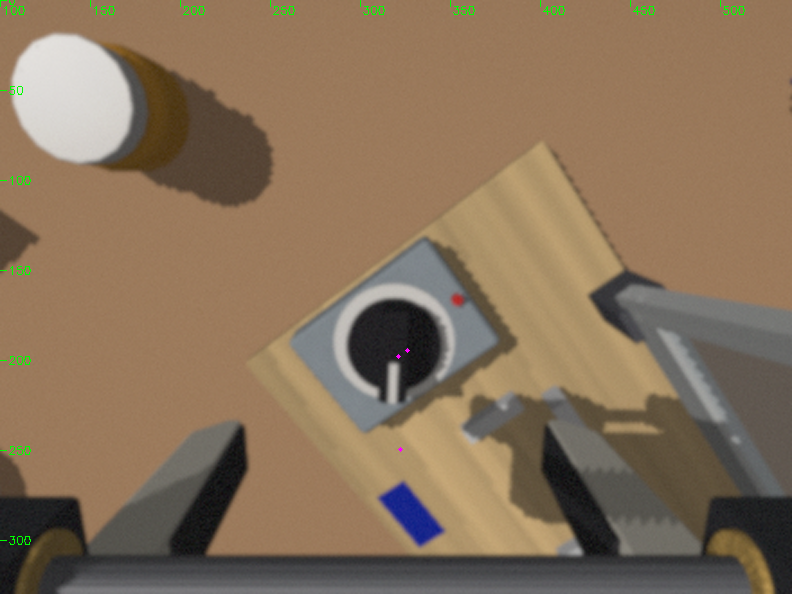

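The pointer faces straight towards tool −x, and the knob centre is at (319,193), about 4 mm ahead of the prediction. I'll descend, grip and turn.

Request:
jog_arm([
  [[0.02,0,0.15],[0,0,0]],
  [[0.02,0,0.3],[0,0,0]],
  [[0.02,0,0.45],[0,0,0]],
  [[0.02,0,0.55],[0,0,0]],
  [[0.02,0,0.55],[0,0,0]],
])

```text
t: 8.35
tool_pos: [0.5754, 0.3325, 0.0507]
orientation: [2.913, 1.175, -0.005]
force: [1.1, -0.7, -0.4]
opening: 0.0928
gripper_force: 0.0
```

Request:
jog_arm([
  [[0,0,0],[0,0,0]],
  [[0,0,0],[0,0,0]],
  [[0,0,0],[0,0,0]],
  [[0,0,0],[0,0,0]],
  [[0,0,0],[0,0,0]],
], hand=1, squeeze=15)

```text
t: 8.85
tool_pos: [0.5761, 0.3351, 0.053]
orientation: [-2.911, -1.182, -0.002]
force: [0.1, -0.3, -0.5]
opening: 0.0577
gripper_force: 0.0
```

Request:
jog_arm([
  [[0,0,0],[0,0,0]],
  [[0,0,0],[0,0,0]],
  [[0,0,0],[0,0,0]],
  [[0,0,0],[0,0,0]],
  [[0,0,0],[0,0,0]],
])

```text
t: 9.35
tool_pos: [0.5756, 0.335, 0.0521]
orientation: [-2.911, -1.181, 0.0]
force: [-7.6, 7.8, 0.8]
opening: 0.0175
gripper_force: 6.4
```

Request:
jog_arm([
  [[0,-0.01,0.015],[0,0,0]],
  [[0,-0.01,0.015],[0,0,0]],
  [[0,-0.01,0.015],[0,0,0]],
  [[0,-0.01,0.015],[0,0,0]],
])

```text
t: 9.75
tool_pos: [0.5746, 0.3371, 0.051]
orientation: [-2.91, -1.182, -0.002]
force: [-4.8, -0.3, 11.4]
opening: 0.014
gripper_force: 15.0
```

Request:
jog_arm([
  [[0,0,0],[0,0,-0.09]],
  [[0,0,0],[0,0,-0.18]],
  [[0,0,0],[0,0,-0.27]],
  [[0,0,0],[0,0,-0.36]],
  [[0,0,0],[0,0,-0.45]],
])

```text
t: 10.25
tool_pos: [0.5707, 0.3392, 0.0508]
orientation: [-2.31, -2.12, 0.004]
force: [-23.9, 7.2, 19.9]
opening: 0.0141
gripper_force: 15.2
```

Request:
jog_arm([
  [[0,0,0],[0,0,-0.09]],
  [[0,0,0],[0,0,-0.18]],
  [[0,0,0],[0,0,-0.27]],
  [[0,0,0],[0,0,-0.36]],
  [[0,0,0],[0,0,-0.45]],
])

```text
t: 10.75
tool_pos: [0.5672, 0.336, 0.0484]
orientation: [-1.431, -2.785, 0.015]
force: [-30.7, -7.2, 19.3]
opening: 0.0143
gripper_force: 15.1
```

```bash
python3 - <<'E'
from h import *
from plant import robot, imaging
s=robot.read_state(); print({k:np.round(v,3) for k,v in s.items()})
print('yaw',Rn.from_rotvec(s["orientation"]).as_matrix()[:2,0])
E
```

```text
{'t': np.float64(10.75), 'q': array([ 0.455,  0.431,  1.45 ,  0.003,  1.275, -0.167]), 'dq': array([-0.007,  0.003,  0.007, -0.01 ,  0.005, -1.404]), 'joint_torque': array([ -5.889, -62.209, -53.972,  -2.125, -11.606,   2.787]), 'tool_pos': array([0.567, 0.336, 0.048]), 'orientation': array([-1.431, -2.785,  0.015]), 'force': array([-30.657,  -7.193,  19.271]), 'wrist_torque': array([-1.541,  5.478, -0.163]), 'gripper_force': np.float64(15.091), 'opening': np.float64(0.014)}
yaw [-0.58218302  0.81304145]
```

Request:
jog_arm([
  [[0.02,-0.028,-0.012],[0,0,0]],
  [[0.02,-0.028,-0.012],[0,0,-0.09]],
  [[0.02,-0.028,-0.012],[0,0,-0.18]],
  [[0.02,-0.028,-0.012],[0,0,-0.27]],
  [[0.02,-0.028,-0.012],[0,0,-0.36]],
])

```text
t: 11.25
tool_pos: [0.5645, 0.3341, 0.0495]
orientation: [-0.601, -3.078, 0.009]
force: [-10.1, -9.8, 3.7]
opening: 0.014
gripper_force: 15.0
```

Request:
jog_arm([
  [[0,0,0],[0,0,-0.04]],
  [[0,0,0],[0,0,-0.08]],
  [[0,0,0],[0,0,-0.12]],
  [[0,0,0],[0,0,-0.15]],
  [[0,0,0],[0,0,-0.15]],
])

```text
t: 11.75
tool_pos: [0.5642, 0.333, 0.0495]
orientation: [-0.242, -3.125, 0.011]
force: [-10.0, -12.1, 3.9]
opening: 0.014
gripper_force: 15.1
```

```bash
python3 - <<'E'
from h import *
from plant import robot, imaging
s=robot.read_state(); print({k:np.round(s[k],3) for k in ("t","q","force","wrist_torque","tool_pos","opening")})
x=Rn.from_rotvec(s["orientation"]).as_matrix()[:2,0]; print('yaw',np.arctan2(x[1],x[0]))
d=imaging.read_camera("wrist"); pickle.dump(d,open('pics/w5.pkl','wb')); crop(d,150,0,340,300,1.8,'w5.png',50)
E
```

```text
{'t': np.float64(11.75), 'q': array([ 0.456,  0.416,  1.467, -0.002,  1.268, -0.959]), 'force': array([ -9.956, -12.08 ,   3.877]), 'wrist_torque': array([-2.194,  1.701, -0.117]), 'tool_pos': array([0.564, 0.333, 0.049]), 'opening': np.float64(0.014)}
yaw 2.987023239035519
```

View pics/w5.png

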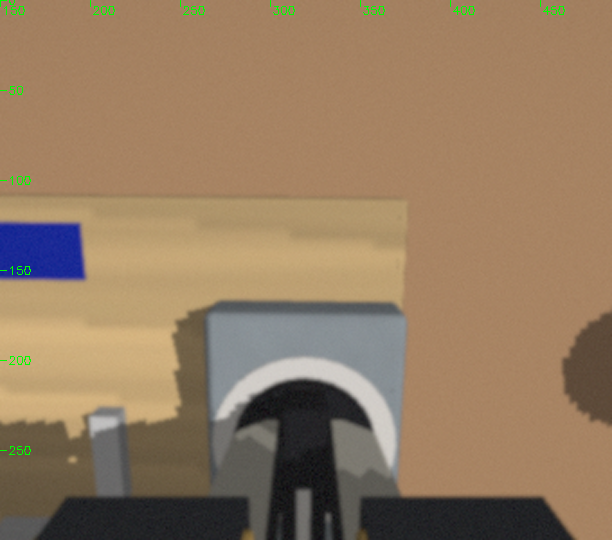

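The bar now lines up with the press and the pointer faces the pin. I'll nudge a little further onto the stop.

Request:
jog_arm([
  [[0,0,0],[0,0,-0.03]],
  [[0,0,0],[0,0,-0.06]],
  [[0,0,0],[0,0,-0.08]],
  [[0,0,0],[0,0,-0.08]],
  [[0,0,0],[0,0,-0.08]],
])

```text
t: 12.3
tool_pos: [0.5637, 0.3332, 0.0494]
orientation: [-0.048, -3.133, 0.01]
force: [-13.9, -11.7, 5.6]
opening: 0.0154
gripper_force: 16.7
```

```bash
python3 - <<'E'
from h import *
from plant import robot, imaging
s=robot.read_state(); print({k:np.round(s[k],3) for k in ("t","q","force","wrist_torque","tool_pos","opening","joint_torque")})
x=Rn.from_rotvec(s["orientation"]).as_matrix()[:2,0]; print('yaw',np.arctan2(x[1],x[0]))
E
```

```text
{'t': np.float64(12.3), 'q': array([ 0.457,  0.416,  1.467, -0.002,  1.269, -1.083]), 'force': array([-13.947, -11.744,   5.573]), 'wrist_torque': array([-2.181,  2.097, -0.382]), 'tool_pos': array([0.564, 0.333, 0.049]), 'opening': np.float64(0.015), 'joint_torque': array([  2.854, -67.157, -52.66 ,   1.728,  -6.13 ,  -0.473])}
yaw 3.110893163909084
```

Request:
jog_arm([
  [[0,0,0],[0,0,0]],
  [[0,0,0],[0,0,0]],
  [[0,0,0],[0,0,0]],
  [[0,0,0],[0,0,0]],
  [[0,0,0],[0,0,0]],
], hand=-1)

```text
t: 12.8
tool_pos: [0.5677, 0.3367, 0.0518]
orientation: [0.047, 3.141, 0.001]
force: [-0.9, 0.2, 0.7]
opening: 0.0506
gripper_force: 0.0
```

Request:
jog_arm([
  [[0,0,-0.2],[0,0,0]],
  [[0,0,-0.4],[0,0,0]],
  [[0,0,-0.6],[0,0,0]],
  [[0,0,-0.8],[0,0,0]],
  [[0,0,-1],[0,0,0]],
])

```text
t: 13.3
tool_pos: [0.5673, 0.3364, 0.2535]
orientation: [0.047, 3.141, 0.0]
force: [-0.0, 0.2, -0.6]
opening: 0.0896
gripper_force: 0.0
```

```bash
python3 - <<'E'
from h import *
from plant import robot, imaging
s=robot.read_state(); print({k:np.round(s[k],3) for k in ("t","q","tool_pos","opening","orientation")})
d=imaging.read_camera("wrist"); pickle.dump(d,open('pics/w6.pkl','wb')); crop(d,150,0,340,300,1.8,'w6.png',50)
t=imaging.read_camera("top"); pickle.dump(t,open('pics/top1.pkl','wb'))
for n,b in blocks(t,(370,140,470,240)).items(): print(n,b)
E
```

```text
{'t': np.float64(13.3), 'q': array([ 0.458,  0.28 ,  1.255, -0.   ,  1.606, -1.083]), 'tool_pos': array([0.567, 0.336, 0.253]), 'opening': np.float64(0.09), 'orientation': array([0.047, 3.141, 0.   ])}
red (array([ 0.51727057, -0.40351657]), np.float32(0.540302), (56.972434997558594, 42.581459045410156))
ochre (array([ 0.60967902, -0.25503513]), np.float32(0.7857143), (46.29198455810547, 30.96071434020996))
blue (array([ 0.43451541, -0.25194638]), np.float32(-0.93981475), (37.110267639160156, 53.507408142089844))
```

View pics/w6.png

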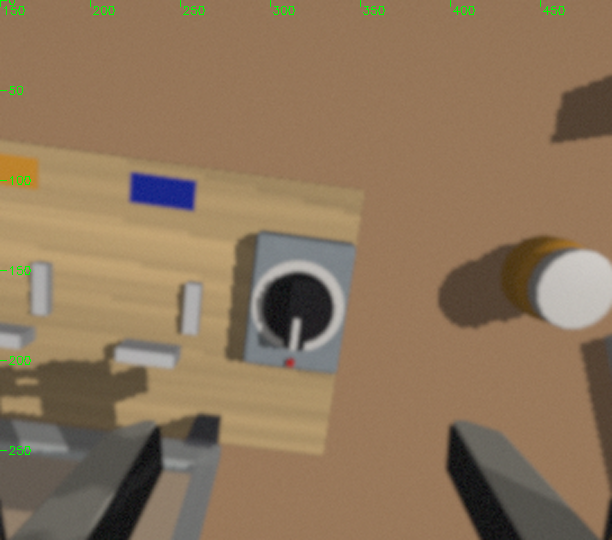

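The knob pointer lines up with the red pin at (310,201), so it is at zero. The box, stops and swatches are clear enough to refine the press pose. Next I go over the blocks.

```bash
python3 - <<'E'
from h import *
from scipy.optimize import least_squares
from plant import robot
d=pickle.load(open('pics/w6.pkl','rb'))
P=np.array([(-85,240,12),(115,240,12),(41,105,36),(8,132,22),(8,27,22),(-68,105,12),(-5,205,43)])/1e3
U=np.array([(363,191),(324,453),(147,354),(190,308),(40,288),(163,191),(298,306)])/1.8+[149.5,-.5]
F=lambda q:(proj(d,[PW(p,q) for p in P])-U)
r=least_squares(lambda q:F(q).ravel(),Q,loss='soft_l1'); print(r.x,F(r.x).round(1).tolist())
plan(robot.read_state(),[((.54,.14,.29),3.1),((.53,-.05,.29),2.6),((.545,-.24,.29),2.4),((.57,-.35,.26),2.4)])
E
```

```text
[ 0.54127469  0.12980436 -0.15387955] [[0.4, -0.9], [0.2, 1.5], [-0.7, -0.3], [1.0, -0.4], [-0.0, 0.6], [-0.5, -0.7], [-0.2, 1.3]]
[0.121, -0.993, -0.155] [0.004, 0.007, 0.008] 
[0.01, -0.951, 0.0] [0.0, 0.0, 0.318] 
[-0.554, -0.775, 0.0] [0.0, 0.0, 0.127] 
[-0.464, -0.321, 0.15] [0.0, 0.0, 0.0]
```

Request:
jog_arm([
  [[0.12,-0.99,-0.15],[0,0,0]],
  [[0.12,-0.99,-0.15],[0,0,0]],
  [[0.12,-0.99,-0.15],[0,0,0]],
  [[0.12,-0.99,-0.15],[0,0,0]],
  [[0.12,-0.99,-0.15],[0,0,0]],
])

```text
t: 13.9
tool_pos: [0.5377, 0.1343, 0.2828]
orientation: [0.054, 3.139, -0.002]
force: [0.3, 0.1, 0.8]
opening: 0.0932
gripper_force: 0.0
```

Request:
jog_arm([
  [[0.01,-0.95,0],[0,0,0.318]],
  [[0.01,-0.95,0],[0,0,0.318]],
  [[0.01,-0.95,0],[0,0,0.318]],
  [[0.01,-0.95,0],[0,0,0.318]],
  [[0.01,-0.95,0],[0,0,0.318]],
])

```text
t: 14.4
tool_pos: [0.5295, -0.0547, 0.2809]
orientation: [-0.832, -3.029, 0.002]
force: [0.1, 0.8, -0.8]
opening: 0.0928
gripper_force: 0.0
```

Request:
jog_arm([
  [[-0.554,-0.775,0],[0,0,0.127]],
  [[-0.554,-0.775,0],[0,0,0.127]],
  [[-0.554,-0.775,0],[0,0,0.127]],
  [[-0.554,-0.775,0],[0,0,0.127]],
  [[-0.554,-0.775,0],[0,0,0.127]],
])

```text
t: 14.9
tool_pos: [0.5471, -0.244, 0.28]
orientation: [-1.124, -2.932, 0.001]
force: [-0.2, 0.6, -0.4]
opening: 0.0931
gripper_force: 0.0
```

Request:
jog_arm([
  [[-0.464,-0.321,0.15],[0,0,0]],
  [[-0.464,-0.321,0.15],[0,0,0]],
  [[-0.464,-0.321,0.15],[0,0,0]],
  [[-0.464,-0.321,0.15],[0,0,0]],
  [[-0.464,-0.321,0.15],[0,0,0]],
])

```text
t: 15.4
tool_pos: [0.5742, -0.3485, 0.251]
orientation: [-1.118, -2.935, -0.002]
force: [-0.4, 1.0, -0.7]
opening: 0.093
gripper_force: 0.0
```

```bash
sed -i 's/^Q=.*/Q=np.array([.5418,.1297,-.157])/' h.py; python3 - <<'E'
from h import *
from plant import robot, imaging
s=robot.read_state(); print({k:np.round(s[k],3) for k in ("t","q","tool_pos","opening","orientation")})
d=imaging.read_camera("wrist"); pickle.dump(d,open('pics/w7.pkl','wb')); crop(d,0,0,640,400,1.25,'w7.png',50)
for n,b in blocks(d).items(): print(n,b, proj(d,[*b[0],.03]))
E
```

```text
{'t': np.float64(15.4), 'q': array([-6.220e-01,  3.160e-01,  1.216e+00,  1.000e-03,  1.610e+00,
       -1.465e+00]), 'tool_pos': array([ 0.574, -0.349,  0.251]), 'opening': np.float64(0.093), 'orientation': array([-1.118e+00, -2.935e+00, -2.000e-03])}
red (array([ 0.51442792, -0.40000693]), np.float32(0.5433702), (58.93250274658203, 43.49037170410156)) [[253.98270593 161.00769068]]
ochre (array([ 0.96110132, -0.42223297]), np.float32(0.8420376), (483.25469970703125, 48.48935317993164)) [[451.37625714 386.67700794]]
blue (array([ 0.43565155, -0.25567349]), np.float32(-0.96085644), (41.697662353515625, 45.227745056152344)) [[297.06806282  18.3810173 ]]
```

View pics/w7.png

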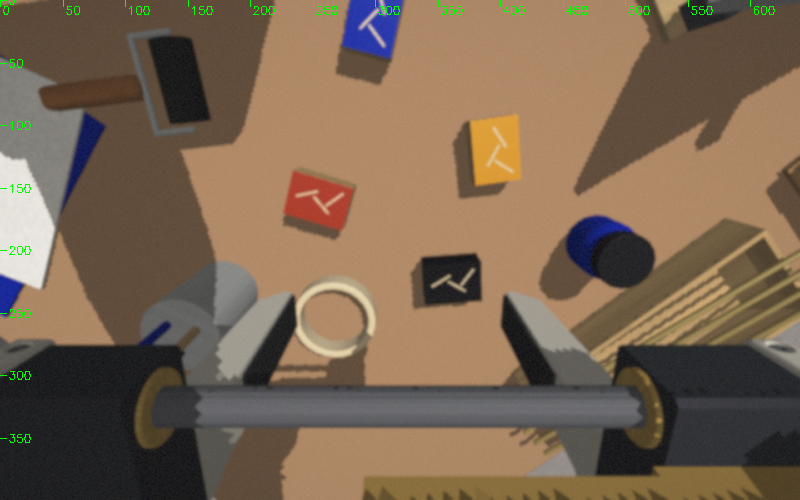

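The wrist view shows red at (254,161), ochre at (396,120) and blue cut off at the top edge at (297,18). The black decoy is at (361,223). I take ochre first.

```bash
python3 - <<'E'
from h import *
from plant import robot
d=pickle.load(open('pics/w7.pkl','rb'))
b=blocks(d,(350,50,450,170)); print(b)
c,y,_=b['ochre']; y=y%np.pi; print(y)
plan(robot.read_state(),[((c[0],c[1],.12),y),((c[0],c[1],.013),y)])
E
```

```text
{'ochre': (array([ 0.59130841, -0.24205939]), np.float32(-0.5911879), (45.20473098754883, 61.281978607177734))}
2.5504048
[0.29, 0.453, 0.659] [0.0, -0.0, -0.087] 
[0.0, 0.0, 0.535] [0.0, 0.0, 0.0]
```

Request:
jog_arm([
  [[0.29,0.453,0.2],[0,0,-0.087]],
  [[0.29,0.453,0.4],[0,0,-0.087]],
  [[0.29,0.453,0.655],[0,0,-0.087]],
  [[0.29,0.453,0.655],[0,0,-0.087]],
  [[0.29,0.453,0.655],[0,0,-0.087]],
])

```text
t: 15.95
tool_pos: [0.588, -0.2389, 0.1157]
orientation: [-0.909, -2.999, -0.003]
force: [-1.0, 0.8, -1.4]
opening: 0.093
gripper_force: 0.0
```

Request:
jog_arm([
  [[0,0,0.2],[0,0,0]],
  [[0,0,0.4],[0,0,0]],
  [[0,0,0.53],[0,0,0]],
  [[0,0,0.53],[0,0,0]],
  [[0,0,0.53],[0,0,0]],
])

```text
t: 16.45
tool_pos: [0.5921, -0.2444, 0.0172]
orientation: [0.916, 3.003, -0.001]
force: [0.1, -0.0, -0.1]
opening: 0.0932
gripper_force: 0.0
```

Request:
jog_arm([
  [[0,0,0],[0,0,0]],
  [[0,0,0],[0,0,0]],
  [[0,0,0],[0,0,0]],
  [[0,0,0],[0,0,0]],
  [[0,0,0],[0,0,0]],
], hand=1, squeeze=20)

```text
t: 16.95
tool_pos: [0.5909, -0.244, 0.0149]
orientation: [0.917, 3.004, -0.0]
force: [-0.5, 1.2, -0.3]
opening: 0.0579
gripper_force: 0.0
```

Request:
jog_arm([
  [[0,0,0],[0,0,0]],
  [[0,0,0],[0,0,0]],
  [[0,0,0],[0,0,0]],
  [[0,0,0],[0,0,0]],
])

```text
t: 17.35
tool_pos: [0.5907, -0.2438, 0.0145]
orientation: [-0.917, -3.005, -0.0]
force: [0.5, -0.2, 0.7]
opening: 0.044
gripper_force: 2.0
```

```bash
python3 - <<'E'
from h import *
from plant import robot
s=robot.read_state(); print(s["tool_pos"],s["force"],s["opening"],s["gripper_force"])
y=Q[2]+np.pi; b=PW((.006,0)+(0,)); p=PW((.006-.010,-.008,.07)); print(b,p)
c=s["tool_pos"]
plan(s,[((c[0],c[1],.17),2.55),((.57,-.06,.19),2.75),((p[0],p[1],.15),y),((p[0],p[1],.045),y)])
E
```

```text
[ 0.59072326 -0.24381836  0.01447969] [ 0.45627561 -0.1720675   0.73556324] 0.04395115470685445 2.0000544749200344
[0.5477262  0.12876187 0.        ] [0.53659835 0.12242382 0.07      ]
[0.0, 0.0, -0.778] [0.0, -0.0, -0.0] 
[0.599, 0.705, -0.1] [0.0, 0.0, -0.127] 
[0.502, 0.779, 0.2] [0.0, 0.0, -0.149] 
[0.0, 0.0, 0.525] [0.0, 0.0, 0.0]
```

Request:
jog_arm([
  [[0,0,0],[0,0,0]],
  [[0,0,-0.15],[0,0,0]],
  [[0,0,-0.35],[0,0,0]],
  [[0,0,-0.57],[0,0,0]],
  [[0,0,-0.78],[0,0,0]],
], squeeze=25)

```text
t: 17.85
tool_pos: [0.5903, -0.2438, 0.1719]
orientation: [-0.917, -3.004, 0.0]
force: [0.5, -0.3, -0.9]
opening: 0.0438
gripper_force: 25.0
```

Request:
jog_arm([
  [[0.12,0.141,-0.1],[0,0,-0.127]],
  [[0.24,0.282,-0.1],[0,0,-0.127]],
  [[0.36,0.423,-0.1],[0,0,-0.127]],
  [[0.48,0.564,-0.1],[0,0,-0.127]],
  [[0.6,0.705,-0.1],[0,0,-0.127]],
])

```text
t: 18.35
tool_pos: [0.5694, -0.0586, 0.1905]
orientation: [-0.614, -3.081, 0.0]
force: [0.6, 0.4, -0.1]
opening: 0.0435
gripper_force: 25.0
```

Request:
jog_arm([
  [[0.1,0.156,0],[0,0,-0.15]],
  [[0.2,0.312,0],[0,0,-0.15]],
  [[0.3,0.468,0],[0,0,-0.15]],
  [[0.4,0.624,0.1],[0,0,-0.15]],
  [[0.5,0.78,0.2],[0,0,-0.15]],
])

```text
t: 18.85
tool_pos: [0.5374, 0.1239, 0.1509]
orientation: [0.247, 3.13, 0.001]
force: [1.0, -0.7, -1.5]
opening: 0.0438
gripper_force: 25.0
```

Request:
jog_arm([
  [[0,0,0.2],[0,0,0]],
  [[0,0,0.4],[0,0,0]],
  [[0,0,0.525],[0,0,0]],
  [[0,0,0.525],[0,0,0]],
  [[0,0,0.525],[0,0,0]],
])

```text
t: 19.35
tool_pos: [0.5371, 0.1224, 0.0458]
orientation: [-0.247, -3.131, 0.0]
force: [1.4, -1.1, -1.4]
opening: 0.0441
gripper_force: 25.0
```

```bash
cat >> h.py <<'E'
def rep(s):
    x=Rn.from_rotvec(s["orientation"]).as_matrix()[:,0]; e=np.array(s["tool_pos"])[:2]-Q[:2]; c,sn=np.cos(Q[2]),np.sin(Q[2])
    fp=s["force"]; print('t',s["t"],'press xy mm',(1e3*np.array([c*e[0]+sn*e[1],-sn*e[0]+c*e[1]])).round(1),'z',(1e3*s["tool_pos"][2]).round(1),'dyaw',round((np.arctan2(x[1],x[0])-Q[2]+np.pi/2)%np.pi-np.pi/2,3),'F press',round(c*fp[0]+sn*fp[1],1),round(-sn*fp[0]+c*fp[1],1),round(fp[2],1),'open',round(s["opening"],4),round(s["gripper_force"],1))
E
python3 - <<'E'
from h import *
from plant import robot, imaging
rep(robot.read_state())
d=imaging.read_camera("wrist"); pickle.dump(d,open('pics/w8.pkl','wb'))
crop(d,120,0,400,300,2,'w8.png',50,proj(d,[PW(p) for p in [(.036,.02,.036),(.036,-.02,.036),(-.01,.022,.022),(.026,.022,.022)]]))
E
```

```text
t 19.35 press xy mm [-3.5 -8. ] z 45.8 dyaw -0.0 F press 1.5 -0.9 -1.4 open 0.0441 25.0
```

View pics/w8.png

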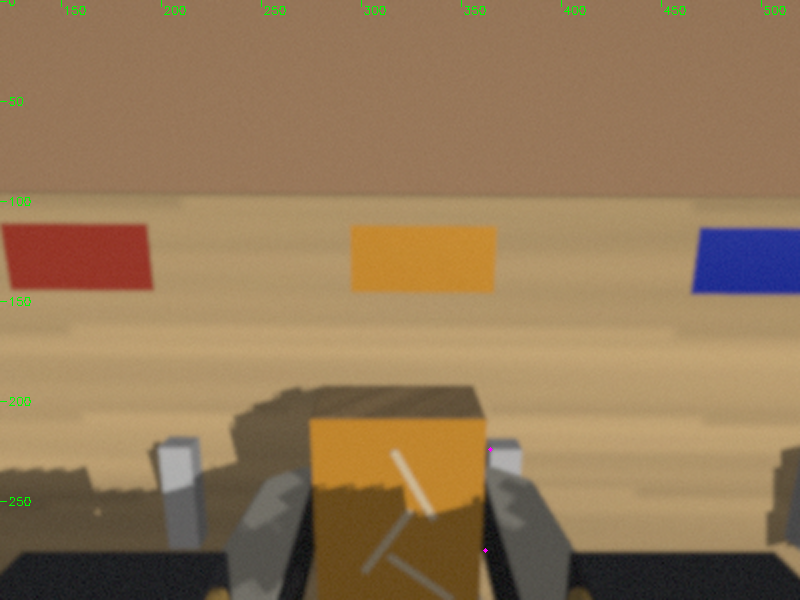

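The held ochre block is square. Its left side is about 8 mm short of the side stop, whose inner end at (365,225) matches the prediction. I'll lower it and push.

Request:
jog_arm([
  [[0,0,0.05],[0,0,0]],
  [[0,0,0.095],[0,0,0]],
  [[0,0,0.1],[0,0,0]],
  [[0,0,0.1],[0,0,0]],
])

```text
t: 19.8
tool_pos: [0.5382, 0.1225, 0.0261]
orientation: [0.247, 3.13, 0.001]
force: [1.4, 0.2, 0.9]
opening: 0.0438
gripper_force: 25.0
```

Request:
jog_arm([
  [[-0.02,0,0],[0,0,0]],
  [[-0.04,0,0],[0,0,0]],
  [[-0.055,0,0],[0,0,0]],
  [[-0.07,0,0],[0,0,0]],
  [[-0.07,0,0],[0,0,0]],
], squeeze=12)

```text
t: 20.3
tool_pos: [0.5495, 0.1208, 0.0257]
orientation: [-0.246, -3.128, -0.0]
force: [-11.2, 1.8, 10.3]
opening: 0.044
gripper_force: 12.0
```

```bash
python3 - <<'E'
from h import *
from plant import robot
rep(robot.read_state())
E
```

```text
t 20.3 press xy mm [ 9.  -7.6] z 25.7 dyaw -0.0 F press -11.3 -0.0 10.3 open 0.044 12.0
```

Request:
jog_arm([
  [[0,0.02,0],[0,0,0]],
  [[0,0.04,0],[0,0,0]],
  [[0,0.055,0],[0,0,0]],
  [[0,0.07,0],[0,0,0]],
  [[0,0.07,0],[0,0,0]],
])

```text
t: 20.8
tool_pos: [0.5509, 0.1297, 0.0254]
orientation: [-0.247, -3.126, 0.012]
force: [-14.6, -21.5, 16.2]
opening: 0.0483
gripper_force: 12.0
```

```bash
python3 - <<'E'
from h import *
from plant import robot
rep(robot.read_state())
E
```

```text
t 20.8 press xy mm [9.  1.4] z 25.4 dyaw -0.001 F press -11.0 -23.5 16.2 open 0.0483 12.0
```

Request:
jog_arm([
  [[0,0,0],[0,0,0]],
  [[0,0,0],[0,0,0]],
  [[0,0,0],[0,0,0]],
  [[0,0,0],[0,0,0]],
], hand=-1)

```text
t: 21.2
tool_pos: [0.5533, 0.1344, 0.0255]
orientation: [0.246, 3.132, 0.0]
force: [0.1, 0.2, -0.1]
opening: 0.0761
gripper_force: 0.0
```

Request:
jog_arm([
  [[0,0,-0.1],[0,0,0]],
  [[0,0,-0.3],[0,0,0]],
  [[-0.1,0,-0.5],[0,0,0]],
  [[-0.2,0,-0.7],[0,0,0]],
  [[-0.2,0,-0.9],[0,0,0]],
])

```text
t: 21.7
tool_pos: [0.5942, 0.1276, 0.2073]
orientation: [0.247, 3.131, 0.0]
force: [0.1, 0.0, 0.1]
opening: 0.093
gripper_force: 0.0
```

```bash
python3 - <<'E'
from h import *
from plant import robot, imaging
rep(robot.read_state())
d=imaging.read_camera("wrist"); pickle.dump(d,open('pics/w9.pkl','wb'))
crop(d,220,90,220,170,3.6,'w9.png',20,proj(d,[PW(p) for p in [(.036,.022,.042),(.036,-.022,.042),(-.024,.022,.042),(-.024,-.022,.042)]]))
for n,b in blocks(d,(240,120,420,280),.042).items(): print(n,b)
E
```

```text
t 21.7 press xy mm [52.1  6.1] z 207.3 dyaw -0.0 F press 0.1 0.0 0.1 open 0.093 0.0
ochre (array([0.55562561, 0.12726567]), np.float32(-0.15734595), (44.65381622314453, 46.75592803955078))
```

View pics/w9.png

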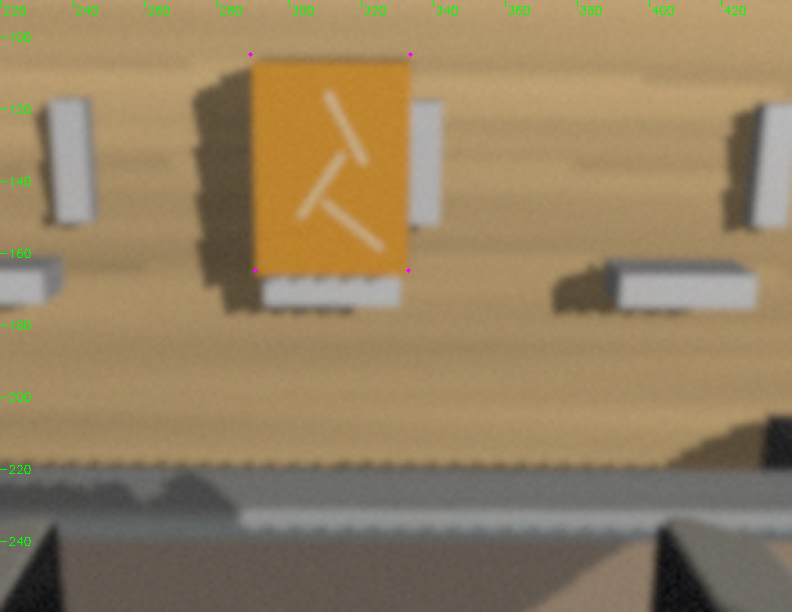

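Ochre sits flush on the back stop at (314,167) and the side stop at (333,135). Now I re-measure the other blocks and check the clearance of the tin next to red.

```bash
python3 - <<'E'
from h import *
from plant import robot, imaging
t=imaging.read_camera("top"); pickle.dump(t,open('pics/top2.pkl','wb'))
for n,b in blocks(t,(370,140,470,240)).items(): print(n,b)
print('tin rim',unproj(t,(490,191.5),.1),unproj(t,(493.6,191),.1),'base',unproj(t,(482,198),0))
w=pickle.load(open('pics/w7.pkl','rb')); print('w7 rim',unproj(w,(142,267),.1),unproj(w,(175,240),.0), unproj(w,(268,253),.024))
plan(robot.read_state(),[((.53,.0,.27),2.3),((.52,-.17,.27),1.65),((.51,-.33,.27),1.0)])
E
```

```text
red (array([ 0.51730896, -0.40339587]), np.float32(0.51140654), (59.75580978393555, 43.07647705078125))
blue (array([ 0.43368143, -0.25282599]), np.float32(-0.9635198), (38.20278549194336, 53.399810791015625))
tin rim [[ 0.52296773 -0.53312508  0.1       ]] [[ 0.52456584 -0.54434896  0.1       ]] base [[ 0.51830615 -0.54170062  0.        ]]
w7 rim [[ 0.51553736 -0.55593434  0.1       ]] [[ 0.52011594 -0.57097496  0.        ]] [[ 0.61542987 -0.47625524  0.024     ]]
[0.226, -0.686, -0.288] [0.005, 0.006, 0.436] 
[-0.601, -0.604, 0.0] [0.0, 0.0, 0.414] 
[-0.794, -0.113, 0.0] [0.0, 0.0, 0.414]
```

Request:
jog_arm([
  [[0.226,-0.686,-0.29],[0,0,0.43]],
  [[0.226,-0.686,-0.29],[0,0,0.43]],
  [[0.226,-0.686,-0.29],[0,0,0.43]],
  [[0.226,-0.686,-0.29],[0,0,0.43]],
  [[0.226,-0.686,-0.29],[0,0,0.43]],
], hand=-0.4)

```text
t: 22.3
tool_pos: [0.5265, -0.0021, 0.2644]
orientation: [1.281, 2.866, 0.001]
force: [0.5, 0.6, 0.1]
opening: 0.0655
gripper_force: 0.0
```

Request:
jog_arm([
  [[-0.6,-0.6,0],[0,0,0.414]],
  [[-0.6,-0.6,0],[0,0,0.414]],
  [[-0.6,-0.6,0],[0,0,0.414]],
  [[-0.6,-0.6,0],[0,0,0.414]],
  [[-0.6,-0.6,0],[0,0,0.414]],
])

```text
t: 22.8
tool_pos: [0.5179, -0.1729, 0.2625]
orientation: [-2.132, -2.307, 0.001]
force: [-0.1, -0.1, 0.1]
opening: 0.0655
gripper_force: 0.0
```

Request:
jog_arm([
  [[-0.794,-0.113,0],[0,0,0.414]],
  [[-0.794,-0.113,0],[0,0,0.414]],
  [[-0.794,-0.113,0],[0,0,0.414]],
  [[-0.794,-0.113,0],[0,0,0.414]],
  [[-0.794,-0.113,0],[0,0,0.414]],
])

```text
t: 23.3
tool_pos: [0.5092, -0.3324, 0.2621]
orientation: [-2.756, -1.505, 0.001]
force: [0.3, 0.8, 0.1]
opening: 0.0652
gripper_force: 0.0
```

```bash
python3 - <<'E'
from h import *
from plant import robot, imaging
s=robot.read_state(); rep(s); print(s["tool_pos"],s["q"][5])
d=imaging.read_camera("wrist"); pickle.dump(d,open('pics/w10.pkl','wb'))
b=blocks(d,(120,0,520,300)); print({n:(v,proj(d,[*v[0],.03])) for n,v in b.items()})
g=np.array([.5258,-.3953])
plan(s,[((*g,.12),.54),((*g,.0145),.54)])
E
```

```text
t 23.3 press xy mm [  40.  -461.5] z 262.1 dyaw 1.157 F press 0.1 0.8 0.1 open 0.0652 0.0
[ 0.50918812 -0.332431    0.26205739] -0.09153813766907837
{'red': ((array([ 0.5145274 , -0.39984857]), np.float32(0.5426198), (58.630027770996094, 43.242286682128906)), array([[352.00173215, 206.8375383 ]])), 'blue': ((array([ 0.43249203, -0.25010455]), np.float32(-0.9637863), (40.94004440307617, 57.8338623046875)), array([[231.94300285, 143.90904916]]))}
[-0.219, 0.241, 0.71] [-0.001, 0.0, 0.293] 
[0.0, 0.0, 0.528] [0.0, 0.0, 0.0]
```

Request:
jog_arm([
  [[-0.22,0.24,0.2],[0,0,0.293]],
  [[-0.22,0.24,0.4],[0,0,0.293]],
  [[-0.22,0.24,0.6],[0,0,0.293]],
  [[-0.22,0.24,0.71],[0,0,0.293]],
  [[-0.22,0.24,0.71],[0,0,0.293]],
])

```text
t: 23.85
tool_pos: [0.5245, -0.3902, 0.1152]
orientation: [-3.016, -0.851, 0.008]
force: [-1.6, 0.8, -0.9]
opening: 0.0654
gripper_force: 0.0
```

Request:
jog_arm([
  [[0,0,0.2],[0,0,0]],
  [[0,0,0.4],[0,0,0]],
  [[0,0,0.53],[0,0,0]],
  [[0,0,0.53],[0,0,0]],
  [[0,0,0.53],[0,0,0]],
])

```text
t: 24.35
tool_pos: [0.5282, -0.3934, 0.0175]
orientation: [3.022, 0.852, 0.001]
force: [0.1, -0.7, -0.1]
opening: 0.0654
gripper_force: 0.0
```

Request:
jog_arm([
  [[0,0,0],[0,0,0]],
  [[0,0,0],[0,0,0]],
  [[0,0,0],[0,0,0]],
  [[0,0,0],[0,0,0]],
  [[0,0,0],[0,0,0]],
], hand=1, squeeze=25)

```text
t: 24.85
tool_pos: [0.5281, -0.3938, 0.0174]
orientation: [3.022, 0.85, 0.002]
force: [-0.5, 1.8, 6.8]
opening: 0.0441
gripper_force: 25.0
```

```bash
python3 - <<'E'
from h import *
from plant import robot
s=robot.read_state(); rep(s); c=s["tool_pos"]; print(c)
p=PW((.006-.012-.010,-.105-.008,0)); y=Q[2]+np.pi; print(p)
plan(s,[((c[0],c[1],.17),.54),((.50,-.28,.20),1.2),((.49,-.15,.2),1.85),((.50,-.05,.2),2.5),((p[0],p[1],.15),y),((p[0],p[1],.03),y)])
E
```

```text
t 24.85 press xy mm [  68.4 -519.2] z 17.4 dyaw 0.705 F press -0.8 1.7 6.8 open 0.0441 25.0
[ 0.52814553 -0.39381491  0.01739266]
[0.50832858 0.0205915  0.        ]
[0.001, 0.002, -0.763] [0.002, -0.001, 0.005] 
[0.172, -0.56, -0.15] [0.0, 0.0, -0.42] 
[0.588, -0.282, 0.0] [0.0, 0.0, -0.414] 
[0.467, 0.186, 0.0] [0.0, 0.0, -0.414] 
[0.178, 0.308, 0.25] [0.0, 0.0, -0.309] 
[0.0, 0.0, 0.6] [0.0, 0.0, 0.0]
```

Request:
jog_arm([
  [[0,0,-0.15],[0,0,0]],
  [[0,0,-0.3],[0,0,0]],
  [[0,0,-0.45],[0,0,0]],
  [[0,0,-0.6],[0,0,0]],
  [[0,0,-0.76],[0,0,0]],
])

```text
t: 25.35
tool_pos: [0.5268, -0.3928, 0.1685]
orientation: [-3.024, -0.85, 0.001]
force: [0.4, -0.1, -0.7]
opening: 0.0437
gripper_force: 25.0
```

Request:
jog_arm([
  [[0.04,-0.11,-0.15],[0,0,-0.084]],
  [[0.07,-0.22,-0.15],[0,0,-0.168]],
  [[0.1,-0.34,-0.15],[0,0,-0.252]],
  [[0.14,-0.45,-0.15],[0,0,-0.336]],
  [[0.172,-0.56,-0.15],[0,0,-0.42]],
])

```text
t: 25.85
tool_pos: [0.4978, -0.2786, 0.1977]
orientation: [2.581, 1.791, 0.0]
force: [0.5, -0.7, -0.6]
opening: 0.0437
gripper_force: 25.0
```

Request:
jog_arm([
  [[0.12,-0.06,0],[0,0,-0.084]],
  [[0.24,-0.12,0],[0,0,-0.168]],
  [[0.36,-0.18,0],[0,0,-0.252]],
  [[0.48,-0.24,0],[0,0,-0.336]],
  [[0.588,-0.282,0],[0,0,-0.414]],
])

```text
t: 26.35
tool_pos: [0.4868, -0.1483, 0.1977]
orientation: [1.873, 2.522, 0.0]
force: [0.5, 0.5, -1.4]
opening: 0.0437
gripper_force: 25.0
```

Request:
jog_arm([
  [[0.09,0.04,0],[0,0,-0.084]],
  [[0.18,0.08,0],[0,0,-0.168]],
  [[0.27,0.12,0],[0,0,-0.252]],
  [[0.36,0.15,0],[0,0,-0.336]],
  [[0.467,0.186,0],[0,0,-0.414]],
])

```text
t: 26.85
tool_pos: [0.4963, -0.0489, 0.1978]
orientation: [0.97, 2.988, -0.0]
force: [0.9, 0.7, -0.6]
opening: 0.0439
gripper_force: 25.0
```

Request:
jog_arm([
  [[0.04,0.08,0],[0,0,-0.08]],
  [[0.08,0.15,0],[0,0,-0.16]],
  [[0.12,0.23,0.1],[0,0,-0.24]],
  [[0.178,0.308,0.2],[0,0,-0.309]],
  [[0.178,0.308,0.25],[0,0,-0.309]],
])

```text
t: 27.35
tool_pos: [0.5031, 0.0231, 0.1458]
orientation: [-0.225, -3.131, -0.001]
force: [-0.0, -0.6, -1.6]
opening: 0.0438
gripper_force: 25.0
```

```bash
python3 - <<'E'
from h import *
from plant import robot,imaging
s=robot.read_state(); rep(s); print(s["q"][5])
d=imaging.read_camera("wrist"); pickle.dump(d,open('pics/w11.pkl','wb'))
print(blocks(d,(200,170,440,300),s["tool_pos"][2]-.0174+.03).get('red'))
p=PW((-.016,-.113,.04)); plan(s,[(p,Q[2]+np.pi)])
E
```

```text
t 27.35 press xy mm [ -21.6 -111.4] z 145.8 dyaw 0.014 F press 0.1 -0.6 -1.6 open 0.0438 25.0
-1.4842401888459615
(array([0.50654471, 0.02381472]), np.float32(1.4263643), (43.580657958984375, 39.12200164794922))
[-0.029, -0.009, 0.529] [0.0, -0.001, 0.009]
```

Request:
jog_arm([
  [[-0.028,-0.009,0.2],[0,0,0.009]],
  [[-0.028,-0.009,0.4],[0,0,0.009]],
  [[-0.028,-0.009,0.55],[0,0,0.009]],
  [[-0.028,-0.009,0.585],[0,0,0.009]],
  [[-0.028,-0.009,0.585],[0,0,0.009]],
])

```text
t: 27.9
tool_pos: [0.5088, 0.0177, 0.0305]
orientation: [-0.258, -3.129, 0.001]
force: [0.3, 1.5, 0.2]
opening: 0.0438
gripper_force: 25.0
```

```bash
python3 - <<'E'
from h import *
from plant import robot
rep(robot.read_state())
E
```

```text
t 27.9 press xy mm [ -15.1 -115.8] z 30.5 dyaw -0.008 F press 0.0 1.6 0.2 open 0.0438 25.0
```

Request:
jog_arm([
  [[-0.02,0,0],[0,0,0]],
  [[-0.04,0,0],[0,0,0]],
  [[-0.05,0,0],[0,0,0]],
  [[-0.06,0,0],[0,0,0]],
  [[-0.06,0,0],[0,0,0]],
], squeeze=12)

```text
t: 28.4
tool_pos: [0.519, 0.0164, 0.0305]
orientation: [-0.255, -3.125, 0.001]
force: [-14.1, -0.2, 7.1]
opening: 0.0435
gripper_force: 12.0
```

```bash
python3 - <<'E'
from h import *
from plant import robot
rep(robot.read_state())
E
```

```text
t 28.4 press xy mm [  -4.8 -115.4] z 30.5 dyaw -0.006 F press -13.9 -2.4 7.1 open 0.0435 12.0
```

Request:
jog_arm([
  [[0,0.02,0.003],[0,0,0]],
  [[0,0.04,0.005],[0,0,0]],
  [[0,0.055,0.005],[0,0,0]],
  [[0,0.07,0.005],[0,0,0]],
  [[0,0.075,0.005],[0,0,0]],
])

```text
t: 28.9
tool_pos: [0.5214, 0.0272, 0.0294]
orientation: [-0.255, -3.126, 0.012]
force: [-13.6, -22.4, 5.7]
opening: 0.0459
gripper_force: 12.0
```

```bash
python3 - <<'E'
from h import *
from plant import robot
rep(robot.read_state())
E
```

```text
t 28.9 press xy mm [  -4.1 -104.5] z 29.4 dyaw -0.006 F press -10.0 -24.3 5.7 open 0.0459 12.0
```

Red is in contact with both stops. I'll release, lift and measure against the predicted home.

Request:
jog_arm([
  [[0,0,0],[0,0,0]],
  [[0,0,0],[0,0,0]],
  [[0,0,0],[0,0,0]],
  [[0,0,0],[0,0,0]],
  [[0,0,0],[0,0,0]],
], hand=-1)

```text
t: 29.4
tool_pos: [0.5243, 0.0317, 0.03]
orientation: [0.254, 3.13, 0.0]
force: [-0.1, -0.1, 0.9]
opening: 0.0813
gripper_force: 0.0
```

Request:
jog_arm([
  [[0,0,-0.1],[0,0,0]],
  [[0,0,-0.3],[0,0,0]],
  [[-0.1,-0.2,-0.5],[0,0,0]],
  [[-0.3,-0.4,-0.7],[0,0,0]],
  [[-0.3,-0.4,-0.9],[0,0,0]],
])

```text
t: 29.9
tool_pos: [0.5672, -0.0553, 0.1982]
orientation: [-0.255, -3.129, 0.001]
force: [0.2, 1.0, -0.6]
opening: 0.0932
gripper_force: 0.0
```

```bash
python3 - <<'E'
from h import *
from plant import robot,imaging
s=robot.read_state(); rep(s)
d=imaging.read_camera("wrist"); pickle.dump(d,open('pics/w12.pkl','wb'))
def show(n,d,o,bx):
    b=blocks(d,bx,.042).get(n)
    if b is None: print(n,'none');return
    e=b[0]-Q[:2];c,sn=np.cos(Q[2]),np.sin(Q[2]); print(n,(1e3*np.array([c*e[0]+sn*e[1],-sn*e[0]+c*e[1]])).round(1)-[6,o],'yaw',round(b[1]-Q[2],3),b[2])
c=proj(d,PW((.006,-.105,.042)))[0]; print(c)
show('red',d,-105,(int(c[0])-60,max(0,int(c[1])-50),int(c[0])+60,int(c[1])+60))
c=proj(d,PW((.006,0,.042)))[0]
show('ochre',d,0,(int(c[0])-60,max(0,int(c[1])-50),int(c[0])+60,int(c[1])+60))
w=pickle.load(open('pics/w9.pkl','rb')); show('ochre',w,0,(240,104,420,280))
y=Q[2]+np.pi
g=[.4335,-.2515]; plan(s,[((.50,-.08,.25),2.6),((*g,.2),np.pi-.964),((*g,.12),np.pi-.964),((*g,.0145),np.pi-.964)])
E
```

```text
t 29.9 press xy mm [  54.  -178.8] z 198.2 dyaw -0.006 F press 0.1 1.0 -0.6 open 0.0932 0.0
[392.2506157  134.65913429]
red [ 1.6 -0.7] yaw -0.006 (43.521690368652344, 57.56307601928711)
ochre [2.3 0.5] yaw -0.006 (45.116355895996094, 59.514400482177734)
ochre [ 1.8 -0.2] yaw -0.0 (44.65381622314453, 59.28899002075195)
[0.312, -0.176, -0.258] [-0.001, -0.002, 0.241] 
[-0.157, -0.906, 0.25] [0.0, 0.0, 0.269] 
[0.0, 0.0, 0.4] [0.0, 0.0, 0.0] 
[0.0, 0.0, 0.528] [0.0, 0.0, 0.0]
```

Red and ochre show the same small bias, so both are home. Next is blue.

Request:
jog_arm([
  [[0.312,-0.176,-0.26],[0,0,0.24]],
  [[0.312,-0.176,-0.26],[0,0,0.24]],
  [[0.312,-0.176,-0.26],[0,0,0.24]],
  [[0.312,-0.176,-0.26],[0,0,0.24]],
  [[0.312,-0.176,-0.26],[0,0,0.24]],
], hand=-0.4)

```text
t: 30.45
tool_pos: [0.5004, -0.0778, 0.2504]
orientation: [-0.832, -3.029, -0.0]
force: [0.4, 0.9, -0.3]
opening: 0.0656
gripper_force: 0.0
```

Request:
jog_arm([
  [[-0.157,-0.906,0.25],[0,0,0.27]],
  [[-0.157,-0.906,0.25],[0,0,0.27]],
  [[-0.157,-0.906,0.25],[0,0,0.27]],
  [[-0.157,-0.906,0.25],[0,0,0.27]],
  [[-0.157,-0.906,0.25],[0,0,0.27]],
])

```text
t: 30.95
tool_pos: [0.4317, -0.2524, 0.1977]
orientation: [-1.455, -2.779, 0.001]
force: [-0.1, 0.6, -0.5]
opening: 0.065
gripper_force: 0.0
```

```bash
python3 - <<'E'
from h import *
from plant import robot,imaging
s=robot.read_state(); rep(s); print(s["tool_pos"])
d=imaging.read_camera("wrist"); pickle.dump(d,open('pics/w13.pkl','wb'))
b=blocks(d,(150,120,490,300)).get('blue'); print(b)
g=[.4335,-.2515] if b is None else b[0]; yb=np.pi-.964
plan(s,[((*g,.1),yb),((*g,.0145),yb)])
E
```

```text
t 30.95 press xy mm [ -49.  -394.6] z 197.7 dyaw -0.808 F press -0.2 0.6 -0.5 open 0.065 0.0
[ 0.43166898 -0.25240737  0.19767206]
(array([ 0.43155164, -0.25025601]), np.float32(-0.9646653), (41.776588439941406, 56.71323013305664))
[0.007, 0.007, 0.488] [-0.002, -0.002, -0.0] 
[0.0, 0.0, 0.428] [0.0, 0.0, 0.0]
```

Request:
jog_arm([
  [[0.005,0.005,0.2],[0,0,0]],
  [[0.005,0.005,0.4],[0,0,0]],
  [[0.005,0.005,0.6],[0,0,0]],
  [[0.005,0.005,0.8],[0,0,0]],
  [[0.005,0.005,0.91],[0,0,0]],
])

```text
t: 31.5
tool_pos: [0.4335, -0.2453, 0.015]
orientation: [-1.448, -2.783, -0.002]
force: [-0.6, 0.4, -0.0]
opening: 0.0652
gripper_force: 0.0
```

Request:
jog_arm([
  [[0,0,0],[0,0,0]],
  [[0,0,0],[0,0,0]],
  [[0,0,0],[0,0,0]],
  [[0,0,0],[0,0,0]],
  [[0,0,0],[0,0,0]],
], hand=1, squeeze=25)

```text
t: 32.0
tool_pos: [0.4361, -0.2491, 0.0207]
orientation: [1.453, 2.781, -0.0]
force: [0.9, 0.9, 6.0]
opening: 0.0435
gripper_force: 24.9
```

```bash
python3 - <<'E'
from h import *
from plant import robot
s=robot.read_state(); rep(s); c=s["tool_pos"]; print(c)
p=PW((.006-.010,.105-.008,0)); y=Q[2]+np.pi; print(p)
plan(s,[((c[0],c[1],.17),np.pi-.964),((.44,-.08,.2),2.5),((.49,.09,.2),y),((p[0],p[1],.15),y),((p[0],p[1],.03),y)])
E
```

```text
t 32.0 press xy mm [ -45.2 -390.7] z 20.7 dyaw -0.806 F press 0.8 1.0 6.0 open 0.0435 24.9
[ 0.43611119 -0.24908892  0.02066186]
[0.55301571 0.2261324  0.        ]
[-0.002, 0.001, -0.747] [0.001, 0.002, 0.001] 
[0.683, 0.498, -0.15] [0.0, 0.0, -0.205] 
[0.308, 0.831, 0.0] [0.0, 0.0, -0.309] 
[-0.205, 0.722, 0.25] [0.0, 0.0, 0.0] 
[0.0, 0.0, 0.6] [0.0, 0.0, 0.0]
```

Request:
jog_arm([
  [[0,0,-0.15],[0,0,0]],
  [[0,0,-0.3],[0,0,0]],
  [[0,0,-0.45],[0,0,0]],
  [[0,0,-0.6],[0,0,0]],
  [[0,0,-0.75],[0,0,0]],
])

```text
t: 32.5
tool_pos: [0.4345, -0.2485, 0.1706]
orientation: [1.455, 2.783, -0.0]
force: [0.6, -0.7, -1.0]
opening: 0.0436
gripper_force: 24.9
```

Request:
jog_arm([
  [[0.14,0.1,-0.03],[0,0,-0.04]],
  [[0.28,0.2,-0.06],[0,0,-0.08]],
  [[0.42,0.3,-0.09],[0,0,-0.12]],
  [[0.56,0.4,-0.12],[0,0,-0.16]],
  [[0.683,0.498,-0.15],[0,0,-0.205]],
])

```text
t: 33.0
tool_pos: [0.4381, -0.0781, 0.1997]
orientation: [0.986, 2.982, 0.0]
force: [0.2, 0.6, -0.5]
opening: 0.0434
gripper_force: 24.9
```

Request:
jog_arm([
  [[0.06,0.17,0],[0,0,-0.06]],
  [[0.12,0.34,0],[0,0,-0.12]],
  [[0.18,0.5,0],[0,0,-0.18]],
  [[0.24,0.67,0],[0,0,-0.25]],
  [[0.308,0.83,0],[0,0,-0.309]],
])

```text
t: 33.5
tool_pos: [0.4886, 0.092, 0.1995]
orientation: [0.237, 3.131, 0.0]
force: [0.6, 0.1, -0.2]
opening: 0.0433
gripper_force: 24.9
```

Request:
jog_arm([
  [[-0.04,0.15,0],[0,0,0]],
  [[-0.08,0.3,0],[0,0,0]],
  [[-0.12,0.45,0.05],[0,0,0]],
  [[-0.16,0.6,0.15],[0,0,0]],
  [[-0.205,0.72,0.25],[0,0,0]],
])

```text
t: 34.0
tool_pos: [0.5519, 0.2283, 0.1493]
orientation: [0.243, 3.13, 0.002]
force: [0.9, -0.0, -0.8]
opening: 0.0438
gripper_force: 24.9
```

```bash
python3 - <<'E'
from h import *
from plant import robot,imaging
s=robot.read_state(); rep(s)
d=imaging.read_camera("wrist"); pickle.dump(d,open('pics/w14.pkl','wb'))
print(blocks(d,(200,170,440,300),s["tool_pos"][2]-.0205+.03).get('blue'))
plan(robot.read_state(),[(PW((-.004,.097,.0325)),Q[2]+np.pi)])
E
```

```text
t 34.0 press xy mm [-5.4 98.9] z 149.3 dyaw 0.002 F press 0.9 0.1 -0.8 open 0.0438 24.9
(array([0.54996906, 0.2297312 ]), np.float32(-0.15664354), (43.673099517822266, 54.404457092285156))
[-0.016, -0.018, 0.559] [0.0, -0.002, 0.002]
```

Request:
jog_arm([
  [[0,-0.01,0.2],[0,0,0]],
  [[0,-0.01,0.4],[0,0,0]],
  [[0,-0.01,0.52],[0,0,0]],
  [[0,-0.01,0.56],[0,0,0]],
  [[0,-0.01,0.56],[0,0,0]],
])

```text
t: 34.55
tool_pos: [0.5499, 0.2241, 0.036]
orientation: [-0.244, -3.13, 0.001]
force: [0.3, -1.0, -0.4]
opening: 0.0439
gripper_force: 24.9
```

```bash
python3 - <<'E'
from h import *
from plant import robot
rep(robot.read_state())
E
```

```text
t 34.55 press xy mm [-6.7 94.5] z 36.0 dyaw 0.001 F press 0.4 -1.0 -0.4 open 0.0439 24.9
```

Request:
jog_arm([
  [[-0.02,0,0],[0,0,0]],
  [[-0.04,0,0],[0,0,0]],
  [[-0.06,0,0],[0,0,0]],
  [[-0.075,0,0],[0,0,0]],
  [[-0.075,0,0],[0,0,0]],
], squeeze=12)

```text
t: 35.05
tool_pos: [0.5651, 0.2228, 0.0374]
orientation: [-0.244, -3.13, -0.002]
force: [-6.4, 1.6, 3.0]
opening: 0.0439
gripper_force: 12.0
```

```bash
python3 - <<'E'
from h import *
from plant import robot
rep(robot.read_state())
E
```

```text
t 35.05 press xy mm [ 8.4 95.6] z 37.4 dyaw 0.001 F press -6.6 0.5 3.0 open 0.0439 12.0
```

Request:
jog_arm([
  [[0.015,0,0.01],[0,0,0]],
  [[0.015,0,0.025],[0,0,0]],
  [[0.015,0,0.025],[0,0,0]],
  [[-0.005,0,0.025],[0,0,0]],
  [[-0.01,0,0.025],[0,0,0]],
])

```text
t: 35.55
tool_pos: [0.5657, 0.2223, 0.0318]
orientation: [-0.244, -3.128, -0.0]
force: [-13.6, 1.8, 11.1]
opening: 0.0438
gripper_force: 12.0
```

Request:
jog_arm([
  [[0,0.02,0],[0,0,0]],
  [[0,0.04,0],[0,0,0]],
  [[0,0.055,0],[0,0,0]],
  [[0,0.07,0],[0,0,0]],
  [[0,0.07,0],[0,0,0]],
])

```text
t: 36.05
tool_pos: [0.5671, 0.2311, 0.0312]
orientation: [-0.245, -3.126, 0.013]
force: [-15.5, -21.0, 17.3]
opening: 0.0437
gripper_force: 12.1
```

```bash
python3 - <<'E'
from h import *
from plant import robot
rep(robot.read_state())
E
```

```text
t 36.05 press xy mm [  9.1 104.1] z 31.2 dyaw 0.001 F press -12.0 -23.1 17.3 open 0.0437 12.1
```

Request:
jog_arm([
  [[0,0,0],[0,0,0]],
  [[0,0,0],[0,0,0]],
  [[0,0,0],[0,0,0]],
  [[0,0,0],[0,0,0]],
  [[0,0,0],[0,0,0]],
], hand=-1)

```text
t: 36.55
tool_pos: [0.5699, 0.2359, 0.0318]
orientation: [0.244, 3.132, 0.0]
force: [-0.5, 0.5, -0.6]
opening: 0.0793
gripper_force: 0.0
```

Request:
jog_arm([
  [[0,0,-0.1],[0,0,0]],
  [[0,0,-0.3],[0,0,0]],
  [[0,0,-0.5],[0,0,0]],
  [[0,-0.2,-0.75],[0,0,0]],
  [[0,-0.4,-1],[0,0,0]],
])

```text
t: 37.05
tool_pos: [0.5596, 0.174, 0.2114]
orientation: [0.241, 3.132, 0.0]
force: [0.9, -0.8, -0.3]
opening: 0.0933
gripper_force: 0.0
```

Request:
jog_arm([
  [[0,-0.1,-0.2],[0,0,0]],
  [[-0.1,-0.2,-0.4],[0,0,0]],
  [[-0.2,-0.2,-0.4],[0,0,0]],
  [[-0.2,-0.2,-0.4],[0,0,0]],
  [[-0.2,-0.2,-0.4],[0,0,0]],
])

```text
t: 37.55
tool_pos: [0.5928, 0.1283, 0.2887]
orientation: [-0.244, -3.13, 0.0]
force: [-1.8, -0.7, 0.1]
opening: 0.0928
gripper_force: 0.0
```

```bash
cat >> h.py <<'E'
def show(d):
    for n,o in (('red',-.105),('ochre',0),('blue',.105)):
        c=proj(d,PW((.006,o,.042)))[0]; s=f(d)/(np.array(d["R"])@PW((.006,o,.042))+d["t"])[2]
        h=.048*s; b=blocks(d,(max(0,int(c[0]-h)),max(0,int(c[1]-h)),int(c[0]+h),int(c[1]+h)),.042).get(n)
        if b is None: print(n,'none',c); continue
        e=b[0]-Q[:2];k,sn=np.cos(Q[2]),np.sin(Q[2]); print(n,(1e3*np.array([k*e[0]+sn*e[1],-sn*e[0]+k*e[1]])-[6,o*1e3]).round(1),'yaw',round((b[1]-Q[2]+np.pi/2)%np.pi-np.pi/2,3),np.round(b[2],1),c.round())
E
python3 - <<'E'
from h import *
from plant import robot,imaging
s=robot.read_state(); rep(s)
d=imaging.read_camera("wrist"); pickle.dump(d,open('pics/w15.pkl','wb')); show(d)
t=imaging.read_camera("top"); pickle.dump(t,open('pics/top3.pkl','wb')); show(t)
y=Q[2]+np.pi
plan(s,[((.667,.1105,.32),y),((.667,.1105,.232),y)])
E
```

```text
t 37.55 press xy mm [50.6  6.6] z 288.7 dyaw 0.001 F press -1.7 -1.0 0.1 open 0.0928 0.0
red [0.6 0. ] yaw -0.003 [43.  57.1] [229. 130.]
ochre [ 1.2 -0.3] yaw 0.001 [44.8 58.2] [313. 130.]
blue [ 2.3 -0.7] yaw -0.002 [41.7 56. ] [396. 130.]
red [ 3.4 -2.9] yaw -0.03 [39.4 55.1] [310. 192.]
ochre [2.4 6.3] yaw 0.159 [55.9 29.2] [278. 187.]
blue [ 4.2 -3. ] yaw -0.009 [38.9 53.5] [246. 181.]
[-0.38, -0.031, -0.157] [-0.0, -0.001, 0.001] 
[0.0, 0.0, 0.44] [0.0, 0.0, 0.0]
```

All three blocks are square and home. Now I go to the handle and shut the cover.

Request:
jog_arm([
  [[-0.15,-0.03,-0.157],[0,0,0]],
  [[-0.38,-0.03,-0.157],[0,0,0]],
  [[-0.38,-0.03,-0.157],[0,0,0]],
  [[-0.38,-0.03,-0.157],[0,0,0]],
  [[-0.38,-0.03,-0.157],[0,0,0]],
])

```text
t: 38.15
tool_pos: [0.6664, 0.1113, 0.3209]
orientation: [-0.243, -3.131, -0.0]
force: [-0.0, -0.5, 0.4]
opening: 0.0932
gripper_force: 0.0
```

Request:
jog_arm([
  [[0,0,0.15],[0,0,0]],
  [[0,0,0.3],[0,0,0]],
  [[0,0,0.44],[0,0,0]],
  [[0,0,0.44],[0,0,0]],
  [[0,0,0.44],[0,0,0]],
])

```text
t: 38.65
tool_pos: [0.6666, 0.111, 0.2346]
orientation: [0.243, 3.132, 0.0]
force: [-0.3, 0.5, 0.4]
opening: 0.0928
gripper_force: 0.0
```

Request:
jog_arm([
  [[0,0,0],[0,0,0]],
  [[0,0,0],[0,0,0]],
  [[0,0,0],[0,0,0]],
  [[0,0,0],[0,0,0]],
  [[0,0,0],[0,0,0]],
], hand=1, squeeze=20)

```text
t: 39.15
tool_pos: [0.6676, 0.1105, 0.2335]
orientation: [0.244, 3.132, 0.0]
force: [0.3, -0.2, 0.5]
opening: 0.0574
gripper_force: 0.0
```

Request:
jog_arm([
  [[0,0,0],[0,0,0]],
  [[0,0,0],[0,0,0]],
  [[0,0,0],[0,0,0]],
  [[0,0,0],[0,0,0]],
  [[0,0,0],[0,0,0]],
])

```text
t: 39.65
tool_pos: [0.6671, 0.1082, 0.233]
orientation: [-0.247, -3.131, 0.006]
force: [-2.9, -8.5, 1.6]
opening: 0.0237
gripper_force: 20.0
```

```bash
python3 - <<'E'
from h import *
from plant import robot
rep(robot.read_state())
r=.98
def arc(a,b,n):
    for k in range(1,n+1):
        t=a+(b-a)*k/n; print(round(t,2),'x',round(-r*(np.cos(a)-np.cos(t)),3),'z',round(-r*(np.sin(t)-np.sin(a)),3))
arc(1.7,1.3,5);arc(1.3,.8,5);arc(.8,.3,5);arc(.3,0,5)
E
```

```text
t 39.65 press xy mm [127.1  -1.7] z 233.0 dyaw -0.0 F press -1.5 -8.9 1.6 open 0.0237 20.0
1.62 x 0.078 z -0.007
1.54 x 0.156 z -0.008
1.46 x 0.235 z -0.002
1.38 x 0.312 z 0.01
1.3 x 0.388 z 0.028
1.2 x 0.093 z 0.031
1.1 x 0.182 z 0.071
1.0 x 0.267 z 0.12
0.9 x 0.347 z 0.177
0.8 x 0.421 z 0.241
0.7 x 0.067 z 0.072
0.6 x 0.126 z 0.15
0.5 x 0.177 z 0.233
0.4 x 0.22 z 0.321
0.3 x 0.253 z 0.413
0.24 x 0.016 z 0.057
0.18 x 0.028 z 0.114
0.12 x 0.037 z 0.172
0.06 x 0.042 z 0.231
0.0 x 0.044 z 0.29
```

Request:
jog_arm([
  [[0.078,-0.008,-0.007],[0,0,0]],
  [[0.156,-0.008,-0.008],[0,0,0]],
  [[0.235,-0.008,-0.002],[0,0,0]],
  [[0.312,-0.008,0.01],[0,0,0]],
  [[0.388,-0.008,0.028],[0,0,0]],
])

```text
t: 40.15
tool_pos: [0.5915, 0.1205, 0.2297]
orientation: [0.245, 3.127, -0.0]
force: [1.5, -1.9, 6.1]
opening: 0.0239
gripper_force: 20.0
```

Request:
jog_arm([
  [[0.093,0,0.031],[0,0,0]],
  [[0.182,0,0.071],[0,0,0]],
  [[0.267,0,0.12],[0,0,0]],
  [[0.347,0,0.177],[0,0,0]],
  [[0.421,0,0.241],[0,0,0]],
])

```text
t: 40.65
tool_pos: [0.5073, 0.1344, 0.1821]
orientation: [0.244, 3.129, 0.001]
force: [-7.6, 1.7, 12.1]
opening: 0.0238
gripper_force: 20.0
```

Request:
jog_arm([
  [[0.067,0,0.072],[0,0,0]],
  [[0.126,0,0.15],[0,0,0]],
  [[0.177,0,0.233],[0,0,0]],
  [[0.22,0,0.321],[0,0,0]],
  [[0.253,0,0.413],[0,0,0]],
])

```text
t: 41.15
tool_pos: [0.4558, 0.1429, 0.0967]
orientation: [-0.243, -3.13, -0.002]
force: [-7.3, 5.1, 4.0]
opening: 0.024
gripper_force: 20.0
```

```bash
python3 - <<'E'
from h import *
from plant import robot
rep(robot.read_state())
E
```

```text
t 41.15 press xy mm [-87.1  -0.4] z 96.7 dyaw 0.002 F press -8.0 3.9 4.0 open 0.024 20.0
```

Request:
jog_arm([
  [[0.016,0,0.057],[0,0,0]],
  [[0.028,0,0.114],[0,0,0]],
  [[0.037,0,0.172],[0,0,0]],
  [[0.042,0,0.231],[0,0,0]],
  [[0.042,0,0.29],[0,0,0]],
])

```text
t: 41.65
tool_pos: [0.4465, 0.1444, 0.0377]
orientation: [-0.243, -3.127, -0.002]
force: [-9.4, 7.8, 2.8]
opening: 0.0236
gripper_force: 20.0
```

Request:
jog_arm([
  [[0,0,0.01],[0,0,0]],
  [[0,0,0.02],[0,0,0]],
  [[0,0,0.02],[0,0,0]],
  [[0,0,0.02],[0,0,0]],
])

```text
t: 42.05
tool_pos: [0.4464, 0.1444, 0.0335]
orientation: [-0.243, -3.127, -0.002]
force: [-7.4, 7.2, -2.0]
opening: 0.0238
gripper_force: 20.0
```

```bash
python3 - <<'E'
from h import *
from plant import robot
rep(robot.read_state())
E
```

```text
t 42.05 press xy mm [-96.5  -0.4] z 33.5 dyaw 0.002 F press -8.4 6.0 -2.0 open 0.0238 20.0
```

Request:
jog_arm([
  [[0,0,0.01],[0,0,0]],
  [[0,0,0.02],[0,0,0]],
  [[0,0,0.03],[0,0,0]],
  [[0,0,0.03],[0,0,0]],
])

```text
t: 42.45
tool_pos: [0.4467, 0.1444, 0.0277]
orientation: [-0.243, -3.128, -0.002]
force: [-6.5, 8.1, -1.6]
opening: 0.0238
gripper_force: 20.0
```

```bash
python3 - <<'E'
from h import *
from plant import robot
rep(robot.read_state())
E
```

```text
t 42.45 press xy mm [-96.3  -0.4] z 27.7 dyaw 0.002 F press -7.7 7.0 -1.6 open 0.0238 20.0
```

Request:
jog_arm([
  [[0,0,0.01],[0,0,0]],
  [[0,0,0.02],[0,0,0]],
  [[0,0,0.03],[0,0,0]],
  [[0,0,0.03],[0,0,0]],
])

```text
t: 42.85
tool_pos: [0.4478, 0.1442, 0.0239]
orientation: [-0.244, -3.129, -0.002]
force: [-13.3, 3.5, 18.6]
opening: 0.0238
gripper_force: 20.0
```

```bash
python3 - <<'E'
from h import *
from plant import robot,imaging
rep(robot.read_state())
d=imaging.read_camera("scene"); pickle.dump(d,open('pics/s2.pkl','wb')); crop(d,270,130,200,140,4,'s2.png',20)
E
```

```text
t 42.85 press xy mm [-95.1  -0.3] z 23.9 dyaw 0.002 F press -13.7 1.4 18.6 open 0.0238 20.0
```

View pics/s2.png

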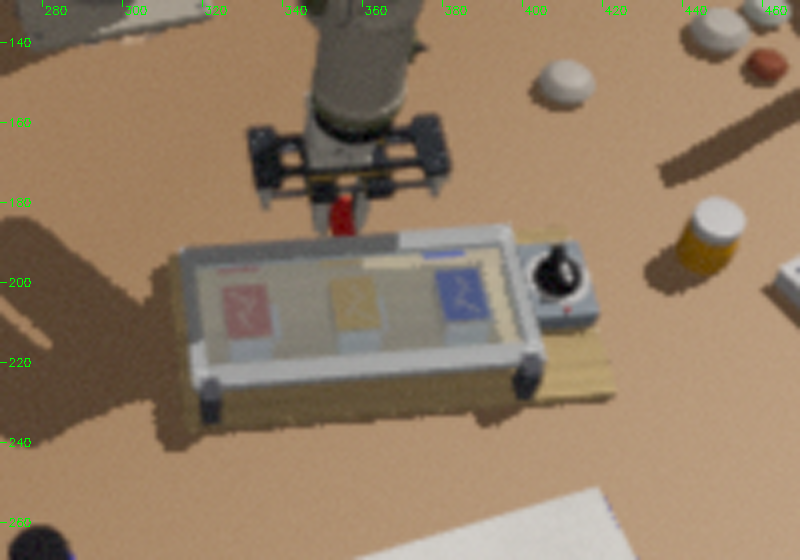

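The picture shows the cover lying level over all three blocks, with a firm contact force. I'll release and compare it with the initial shut picture.

Request:
jog_arm([
  [[0,0,0],[0,0,0]],
  [[0,0,0],[0,0,0]],
  [[0,0,0],[0,0,0]],
  [[0,0,0],[0,0,0]],
  [[0,0,0],[0,0,0]],
], hand=-1)

```text
t: 43.4
tool_pos: [0.449, 0.1431, 0.0227]
orientation: [-0.244, -3.132, 0.0]
force: [-0.1, -0.2, -0.1]
opening: 0.0592
gripper_force: 0.0
```

Request:
jog_arm([
  [[0.05,0,0],[0,0,0]],
  [[0.05,0,-0.2],[0,0,0]],
  [[0.05,0,-0.4],[0,0,0]],
  [[0,0,-0.6],[0,0,0]],
  [[0,0,-0.8],[0,0,0]],
])

```text
t: 43.9
tool_pos: [0.4487, 0.1431, 0.1843]
orientation: [0.244, 3.132, -0.0]
force: [1.0, 0.3, 0.4]
opening: 0.0927
gripper_force: 0.0
```

```bash
python3 - <<'E'
from h import *
from plant import robot,imaging
rep(robot.read_state())
a=pickle.load(open('pics/scene0.pkl','rb'))["frame"]; d=imaging.read_camera("scene"); b=d["frame"]; pickle.dump(d,open('pics/s3.pkl','wb'))
g=lambda i:cv2.cvtColor(i,cv2.COLOR_RGB2GRAY)
for n,(u,v,w,h) in dict(nearR=(385,183,20,16),nearL=(311,190,18,16),farR=(395,210,18,20),farL=(312,216,18,16),jar=(435,175,25,25),box=(400,185,22,30)).items():
    t=g(a)[v:v+h,u:u+w]; S=g(b)[v-6:v+h+6,u-6:u+w+6]
    k=cv2.resize(t,None,fx=8,fy=8,interpolation=3); K=cv2.resize(S,None,fx=8,fy=8,interpolation=3)
    m=cv2.matchTemplate(K,k,cv2.TM_CCOEFF_NORMED); _,c,_,p=cv2.minMaxLoc(m); print(n,p[0]/8-6,p[1]/8-6,round(c,2))
C=[PW((-.057,y,z)) for y in(.165,-.165) for z in (.057,.067)]; print(proj(d,C).round(1).tolist())
d=imaging.read_camera("wrist"); pickle.dump(d,open('pics/w16.pkl','wb')); show(d)
E
```

```text
t 43.9 press xy mm [-94.1  -1.4] z 184.3 dyaw 0.001 F press 0.9 0.5 0.4 open 0.0927 0.0
nearR 0.0 1.0 0.65
nearL 5.0 -1.0 0.56
farR 0.0 0.0 0.99
farL 0.0 0.0 0.99
jar 0.0 0.0 1.0
box 0.0 0.0 0.87
[[396.9, 186.1], [397.4, 184.6], [314.2, 192.5], [314.2, 190.9]]
red none [221.58413978 267.68030285]
ochre none [317.24063394 267.56566776]
blue none [412.67658753 267.45129698]
```

Request:
jog_arm([
  [[-0.02,0,0],[0,0,0]],
  [[-0.02,0,0],[0,0,0]],
  [[-0.02,0,0.1],[0,0,0]],
  [[-0.02,0,0.3],[0,0,0]],
  [[-0.02,0,0.5],[0,0,0]],
], hand=1)

```text
t: 44.5
tool_pos: [0.4521, 0.1424, 0.0805]
orientation: [-0.244, -3.131, 0.0]
force: [-0.2, -0.4, -0.3]
opening: 0.0574
gripper_force: 0.0
```

Request:
jog_arm([
  [[0,0,0],[0,0,0]],
  [[0,0,0],[0,0,0]],
  [[0,0,0],[0,0,0]],
  [[0,0,0],[0,0,0]],
  [[0,0,0.05],[0,0,0]],
])

```text
t: 45.0
tool_pos: [0.4556, 0.1431, 0.0756]
orientation: [0.244, 3.126, 0.003]
force: [0.5, -0.1, 0.3]
opening: 0.0171
gripper_force: 0.0
```

Request:
jog_arm([
  [[0,0,0.01],[0,0,0]],
  [[0,0,0.02],[0,0,0]],
  [[0,0,0.03],[0,0,0]],
  [[0,0,0.03],[0,0,0]],
])

```text
t: 45.4
tool_pos: [0.4527, 0.1425, 0.0664]
orientation: [-0.244, -3.132, 0.0]
force: [0.8, 0.2, 0.8]
opening: 0.0004
gripper_force: 0.0
```

```bash
python3 - <<'E'
from h import *
from plant import robot
rep(robot.read_state())
E
```

```text
t 45.4 press xy mm [-90.   -1.3] z 66.4 dyaw 0.001 F press 0.7 0.4 0.8 open 0.0004 0.0
```

Request:
jog_arm([
  [[0,0,0.01],[0,0,0]],
  [[0,0,0.02],[0,0,0]],
  [[0,0,0.03],[0,0,0]],
  [[0,0,0.035],[0,0,0]],
  [[0,0,0.035],[0,0,0]],
])

```text
t: 45.9
tool_pos: [0.4528, 0.1425, 0.0596]
orientation: [-0.244, -3.132, 0.0]
force: [0.9, 0.2, 0.2]
opening: 0.0004
gripper_force: 0.0
```

Request:
jog_arm([
  [[0,0,0.01],[0,0,0]],
  [[0,0,0.015],[0,0,0]],
  [[0,0,0.015],[0,0,0]],
])

```text
t: 46.2
tool_pos: [0.4533, 0.1426, 0.0581]
orientation: [0.244, 3.132, 0.0]
force: [-6.0, -2.0, 12.9]
opening: 0.0003
gripper_force: 6.7
```

Request:
jog_arm([
  [[0,0,0.01],[0,0,0]],
  [[0,0,0.015],[0,0,0]],
  [[0,0,0.015],[0,0,0]],
])

```text
t: 46.5
tool_pos: [0.4535, 0.1427, 0.0578]
orientation: [0.244, 3.132, -0.0]
force: [-21.1, -4.9, 41.6]
opening: 0.0003
gripper_force: 20.7
```

The tongue top is rigid at exactly 58 mm, so the cover is fully shut. I'll back off and check the blocks.

Request:
jog_arm([
  [[0,0,-0.05],[0,0,0]],
  [[0,0,-0.2],[0,0,0]],
  [[0,0,-0.4],[0,0,0]],
  [[0,0,-0.6],[0,0,0]],
  [[-0.1,0,-0.8],[0,0,0]],
])

```text
t: 47.0
tool_pos: [0.4715, 0.1398, 0.2152]
orientation: [-0.243, -3.131, -0.0]
force: [1.5, 0.7, -0.2]
opening: 0.0006
gripper_force: 0.0
```

Request:
jog_arm([
  [[-0.2,0,-0.2],[0,0,0]],
  [[-0.4,0,-0.4],[0,0,0]],
  [[-0.6,0,-0.5],[0,0,0]],
  [[-0.6,0,-0.5],[0,0,0]],
  [[-0.6,0,-0.5],[0,0,0]],
])

```text
t: 47.5
tool_pos: [0.5923, 0.1205, 0.3135]
orientation: [-0.246, -3.132, -0.0]
force: [-0.2, 0.5, -0.5]
opening: 0.0006
gripper_force: 0.0
```

```bash
python3 - <<'E'
from h import *
from plant import robot,imaging
rep(robot.read_state())
d=imaging.read_camera("wrist"); w=pickle.load(open('pics/w15.pkl','rb'))
hsv=cv2.cvtColor(d["frame"],cv2.COLOR_RGB2HSV)
for n,o,h0 in (('red',-.105,(0,6)),('ochre',0,(15,26)),('blue',.105,(110,130))):
    c=proj(d,PW((.006,o,.042)))[0].astype(int); k=hsv[c[1]-5:c[1]+5,c[0]-5:c[0]+5].reshape(-1,3); print(n,c,np.median(k,0))
    med=np.median(d["frame"][c[1]-6:c[1]+6,c[0]-6:c[0]+6].reshape(-1,3),0)
    L=d["frame"].astype(float); m=(np.abs(L-med).sum(2)<45).astype(np.uint8)
    z=np.zeros_like(m); z[max(0,c[1]-60):c[1]+60,max(0,c[0]-50):c[0]+50]=1; m=cv2.morphologyEx(m&z,cv2.MORPH_CLOSE,np.ones((5,5)))
    q=max(cv2.findContours(m,0,1)[0],key=cv2.contourArea); r=cv2.minAreaRect((unproj(d,q[:,0].astype(float),.042)[:,:2]*1e3).astype(np.float32))
    e=np.array(r[0])/1e3-PW((.006,o,0))[:2]; print('  off mm',(e*1e3).round(1),np.round(r[1],1),round(r[2],1))
a=pickle.load(open('pics/s2.pkl','rb'))["frame"]; s=imaging.read_camera("scene")["frame"]
for n,u in (('red',331),('ochre',358),('blue',385)):
    t=cv2.resize(a[198:218,u-9:u+9],None,fx=8,fy=8,interpolation=3); S=cv2.resize(s[193:223,u-14:u+14],None,fx=8,fy=8,interpolation=3)
    _,cc,_,p=cv2.minMaxLoc(cv2.matchTemplate(S,t,cv2.TM_CCOEFF_NORMED)); print(n,p[0]/8-5,p[1]/8-5,round(cc,2))
E
```

```text
t 47.5 press xy mm [51.3 -1.2] z 313.5 dyaw 0.001 F press -0.2 0.4 -0.5 open 0.0006 0.0
red [239 127] [  5.  60. 127.]
  off mm [20.   5.2] [111.  100.3] 81.0
ochre [318 127] [ 20.  81. 143.]
  off mm [11.8 -3.6] [137.9 116.7] 81.0
blue [397 127] [114.  93. 131.]
  off mm [ 2.  -0.6] [43.5 59. ] 80.8
red 0.0 0.0 0.79
ochre 0.0 0.0 0.97
blue 0.0 0.0 1.0
```

```bash
python3 - <<'E'
from h import *
from plant import robot,imaging
d=imaging.read_camera("wrist"); hsv=cv2.cvtColor(d["frame"],cv2.COLOR_RGB2HSV).astype(int)
for n,o,h0,s0 in (('red',-.105,5,45),('ochre',0,20,65),('blue',.105,114,60)):
    c=proj(d,PW((.006,o,.042)))[0].astype(int)
    dh=np.abs((hsv[...,0]-h0+90)%180-90); m=((dh<5)&(hsv[...,1]>s0)).astype(np.uint8)
    z=np.zeros_like(m); z[c[1]-32:c[1]+32,c[0]-30:c[0]+30]=1; m=cv2.morphologyEx(m&z,cv2.MORPH_CLOSE,np.ones((5,5))); m=cv2.morphologyEx(m,cv2.MORPH_OPEN,np.ones((5,5)))
    q=max(cv2.findContours(m,0,1)[0],key=cv2.contourArea); r=cv2.minAreaRect((unproj(d,q[:,0].astype(float),.042)[:,:2]*1e3).astype(np.float32))
    print(n,((np.array(r[0])/1e3-PW((.006,o,0))[:2])*1e3).round(1),np.round(r[1],1),round(r[2],1))
E
```

```text
red [-0.   0.7] [43.2 57.5] 81.1
ochre [ 1.1 -0.1] [42.  58.1] 80.3
blue [ 2.3 -0.3] [42.8 57.7] 81.1
```

```bash
python3 -c "
from plant import robot
print(robot.close_job())"
```

```text
the job is handed in; nothing more can be done
None
```

I've handed the job in: all three blocks measured home against both stops of their bays, the cover fully shut, the counter knob at its zero stop, and none of the bystanders touched as far as I could tell (I didn't re-measure them all); the hand-in returned no verdict.

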